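Turn a served order token over through the twisted wire guide

ROBOT

A 6-joint arm with a two-finger parallel gripper is mounted at the origin on the work surface. World frame = base frame: x ahead of the robot, y to its left, z up, the work surface at z = 0. Lengths are in m, angles in rad, forces in N, time in s.
With the tool pointing down it reaches from about 0.35 to 0.975 m from the base axis. Payload 4.9 kg.
Tool frame: the origin (TCP) lies at the very end of the fingers, on their centre line; the grasp point (between the pads) lies 19 mm behind it; z points along the fingers, y is the direction in which the jaws open and shut (so a half turn about z gives the same grasp; the last joint's range is limited). The gripper opens to 85 mm and grips with 20 to 120 N. Pads are 22 mm wide; open, the fingers measure 114 mm over their backs; the gripper's body (76 mm by 85 mm) begins 54 mm behind the grasp point. The pads swing forward as they close: fully open they stand 13 mm farther back than shut.
Start: joints at [-1.444, 0.053, 1.613, -0, 1.476, -0.119], TCP at [0.152, -0.606, 0.231] pointing down, gripper open.
Joint ranges: [-3.01, 3.01], [-1.01, 2.22], [0.06, 2.58], [-1.02, 4.17], [0.09, 2.62], [-3.14, 3.14]. Speed limits (rad/s): [2.57, 2.57, 3.14, 3.14, 3.14, 3.14].

INTERFACE

Orientations are given as a unit quaternion [w, x, y, z].
In Python, from plant import monitor, eyes, manip gives the robot as it stands.
- The arm moves only by the tool step_arm, never from a script. Its argument "motion" is a list of rows, each a list of 7 numbers: the shift along the world's x, y, z scaled (see below), then the turn, a rotation vector about the world's x, y, z scaled (see below), then the closure in counts, from 0 (fully open) to 255 (shut). In form: [[x, y, z, ax, ay, az, grip], ...]. A call has 1 to 10 rows; each row is the pose to reach, as a shift and turn from the pose commanded when the call began; what a row does not reach only later rows make up. The controller multiplies each number of a shift by 0.5 m and each number of a turn by 1.5 rad. A row lasts 1/10 s, in which the tool goes at most 50 mm and 8.59 degrees, less where a joint would pass 70% of its speed; a pose out of reach is approached as far as the arm can. A call with a number of a shift or a turn outside -1 to 1 is refused whole. A call with a gripper value outside its range is refused whole. The fingers move at their own pace and stop on an object; the grip force is fixed at half the most. Time passes only in rows, so rows that repeat a pose let the fingers close. It gives the time, the measured TCP pose, the force and the opening at its end, in the units of the state.
- monitor.state(): the state, without advancing time (a new reading comes with each control period).
- eyes.grab_frame(name): name is "scene" or "top"; returns a dict with "pixels" (384x512x3 uint8, red, green, blue), "mtx" (3x3 intrinsics, pixels), "rvec" (rotation vector, rad) and "tvec" (3), from world to camera coordinates, as OpenCV has them. Camera axes: x right, y down, z forward; pixel columns grow to the right and rows downward; lengths in m; the calibration is good to about 2 mm. A picture is of the moment at which its call begins. There is no depth.
- manip.job_done(): hands the job in, once; it reports no verdict.
Trained networks look in the newest picture that a camera, given by its name, has taken for a name from the list of things; names that differ only in an ending like _2 or _b are one class to them, and where a whole thing is asked for, a point or a joint stands for the part that bears it (a point fixed in the world has none). Each returns a list of dicts, best first, with "p" (0 to 1); they miss things now and then, are a little off and sometimes report something else, mostly with a low value. They report only what shows in the picture. A call takes as long as a camera call. They do not tell look-alikes from the thing itself.
- eyes.look_for(name, camera): "box" ([centre column, centre row, width, height] in pixels, round what is visible of it).
- eyes.pinpoint(name, camera): "uv" ([column, row] in pixels: a listed point, or the origin of a listed thing).
The state is a dict: "time": time; "joint_pos": joint angles; "joint_vel": joint speeds; "joint_efforts": joint torques, N m; "tool_pos": TCP position; "tool_rot": TCP orientation; "contact_force": force on the tool from outside, world axes, zero at the start; "ft_torque": the same for the moment, N m; "gripper_width": opening from 0.0 (shut) to 1.0 (fully open).
Only numpy, scipy, OpenCV 4.12 (cv2) and the standard library are available. Lean on these libraries where they do the work, as an engineer would, in place of code of your own. Each camera call takes 0.05 s, during which the arm holds its last target.

TASK

Mark the order as served: take the round wooden token out of its stand, put it edge-first into the slot at the top of the twisted wire guide and push it past the sprung catch, so that it drops through the guide by itself, is turned half over and ends up lying flat in the sloping tray below with its stud upwards. Leave the bottle, the shaker and the jar where they stand.

Things in the scene. Friction and masses are not known exactly. Their poses are not given: they have to be found in the camera images.
- token_center (a point): Order token: pale wooden disc 44 mm across, 8 mm thick, 25 g; stud (12 mm across, 2.5 mm high) in the middle of one face. Point: the disc's centre; z is its axis, out of the studded face. It starts on its rim in the pocket, leaning 30 deg towards the robot, stud on the upper side, 26 mm standing free. Grip the flat faces near the free edge, at most 15 mm deep (clear of the stud).
- pocket (a point): Fixed wooden stand, 85 mm square foot. Point: middle of the pocket's floor, 46 mm up. x level, away from the robot's side; y along the pocket; z up. The pocket, 10.5 mm wide, 50 mm long, leans 30 deg: the way out is (-0.5, 0, 0.866). Lower wall (-x) 18 mm, upper wall 10 mm that way; token's centre 22 mm from the floor, up to 3 mm off in y.
- mouth (a point): Slot in the aluminium head (24 x 93 x 34 mm) of the fixed twisted wire guide, which leans 28 deg. Point: slot's centre at its top face, 256 mm up. z out of the slot, up and towards the robot's side; y along the slot (47 mm); x across it (16 mm), up and away. Square edges. A token let go in it rests with its centre 2.5 mm below this point, 19.5 mm standing out.
- catch_mid (a point): Middle of the sprung catch, 15.5 mm down the slot; axes as the mouth's. A sprung roller stands 4.5 mm into the slot at each end. About 4 to 5 N along the slot pushes a token past; resistance ends and it drops once its centre is 2 to 4 mm past this point (upper edge 2.5 to 4.5 mm above the mouth). Fingers do not fit in beside it: let go, then push its upper edge.
- twist_end (a point): Lower end of the twisted wires, 185 mm below the mouth along the slot's line; axes as the mouth's. From 35 mm down, six slippery steel wires twist half a turn. The token falls through by itself and slides onto the tray: the face that looked to -x (robot's side, downwards) in the mouth ends upwards, the other underneath.
- tray_mid (a point): Sloping aluminium tray at the guide's foot. Point: middle of its floor (125 mm long, 72 mm wide inside), 64 mm up, 125 mm beyond the mouth. x points down the 20 deg slope, away from the robot's side, to a 30 mm end stop; a token rests there 39 mm from this point. y across, z out of the floor. Two wires run 17 mm above the floor.
- sauce_bottle: Bystander: plain amber glass bottle with black cap, 60 mm across, 190 mm high. Origin: centre of its underside.
- shaker: Bystander: aluminium shaker, 48 mm across, 80 mm high. Origin: centre of its underside.
- chilli_jar: Bystander: glass jar with steel lid, 72 mm across, 85 mm high. Origin: centre of its underside.
Things that resemble listed ones, but are neither listed nor needed, are in the scene too. There is more than one size of the part that bears token_center; the job needs the smallest.

How it is judged:
On the way, in this order (a step that is already met when the one before it is completed fails the run):
1. the token stands in the slot at the top of the guide (x of token_center in the frame of mouth between -0.008 and 0.008 m and y of token_center in the frame of mouth between -0.006 and 0.006 m and z of token_center in the frame of mouth between -0.02 and 0.016 m), for 0.05 s.
2. the token drops through the twisted wires (x of token_center in the frame of mouth between -0.012 and 0.012 m and y of token_center in the frame of mouth between -0.012 and 0.012 m and z of token_center in the frame of mouth between -0.18 and -0.05 m), for 0.02 s.
At the end, for the whole second after the job is handed in: The token lies at rest in the tray at the foot of the guide, flat on the tray's floor (centre within 9 mm of it), studded face up (its axis within about 31 degrees of vertical; the tray itself slopes 20) (x of token_center in the frame of tray_mid between -0.03 and 0.05 m and y of token_center in the frame of tray_mid between -0.03 and 0.03 m and z of token_center in the frame of tray_mid between 0 and 0.009 m and angle between token_center's own z axis and vertical below 0.55 rad and linear speed of token below 0.03 m/s); the robot touches nothing.
It fails at once if a bystander is moved by more than 25 mm (distance of any of sauce_bottle, shaker, chilli_jar from where it was at the start of the episode above 0.025 m).
It fails at once if a bystander is tipped over (angle between any of sauce_bottle, shaker, chilli_jar's own z axis and vertical above 0.5 rad).
It also fails if it takes over 51 s, if anything falls off the work surface, if the arm or the gripper's body presses on something with over 40 N, if the wrist force passes 120 N, or if a joint passes its speed limit or range.

## Working session

There is one attempt and no reset: what is moved stays moved. The work goes in short steps, Python scripts to look and compute and a tool call to move; the robot and the scene stay as the last step left them, time stands still between calls to the robot, and variables do not carry over. Pictures are saved under pics/ and viewed, and the job is handed in when it is done.

Besides the shell and the picture viewer there is one more tool, called after ">>>" as name([rows], argument=value, ...), one row to a line, values as JSON. step_arm: Moves the arm, as the interface text tells. Its arguments: {"type":"object","properties":{"motion":{"type":"array","items":{"type":"array","items":{"type":"number"}}}},"required":["motion"]}

```bash
mkdir -p pics; ls; cat > h.py <<'E'
import numpy as np, cv2
from plant import monitor, eyes, manip
def grab(n,f=None):
    d=eyes.grab_frame(n)
    if f: cv2.imwrite('pics/'+f,cv2.cvtColor(np.array(d['pixels']),cv2.COLOR_RGB2BGR))
    return d
E
python3 - <<'E'
from h import *
import pickle
D={}
for c in ['scene','top']:
    D[c]=grab(c,c+'0.png')
    for n in ['token_center','pocket','mouth','catch_mid','twist_end','tray_mid','sauce_bottle','shaker','chilli_jar']:
        print(c,n,[(round(r['p'],2),np.round(r['uv'],1).tolist()) for r in eyes.pinpoint(n,c)][:4])
    print([(round(r['p'],2),np.round(r['box'],1).tolist()) for r in eyes.look_for('token_center',c)][:5])
pickle.dump({c:{k:np.array(v) for k,v in D[c].items()} for c in D},open('d0.pkl','wb'))
for c in D: print({k:np.round(v,4).tolist() for k,v in D[c].items() if k!='pixels'})
print(monitor.state())
E
```

```text
pics
scene token_center [(0.75, [327.7, 228.1]), (0.59, [285.0, 227.6]), (0.53, [341.4, 220.6])]
scene pocket [(0.68, [326.0, 239.0])]
scene mouth [(0.88, [190.0, 121.4])]
scene catch_mid [(0.61, [183.9, 128.0]), (0.47, [173.3, 204.1])]
scene twist_end [(0.65, [324.7, 237.6]), (0.61, [176.4, 188.4])]
scene tray_mid [(0.74, [170.8, 203.5])]
scene sauce_bottle []
scene shaker [(0.87, [230.6, 266.3])]
scene chilli_jar [(0.81, [119.1, 218.7])]
[(0.65, [326.9, 229.3, 18.8, 13.0]), (0.61, [344.2, 225.4, 20.0, 18.1]), (0.59, [284.2, 227.4, 22.3, 20.3])]
top token_center [(0.8, [194.0, 245.5]), (0.64, [198.6, 216.9]), (0.56, [232.8, 222.6])]
top pocket [(0.71, [197.8, 209.6])]
top mouth [(0.78, [336.6, 230.1])]
top catch_mid [(0.65, [336.0, 224.8]), (0.43, [373.9, 182.8])]
top twist_end [(0.92, [326.7, 204.2]), (0.65, [142.3, 215.9]), (0.56, [324.9, 197.0])]
top tray_mid [(0.84, [326.2, 193.8])]
top sauce_bottle [(0.69, [142.7, 212.8])]
top shaker [(0.45, [257.6, 175.5])]
top chilli_jar [(0.7, [369.7, 182.4])]
[(0.82, [193.4, 244.6, 18.4, 14.8]), (0.57, [236.2, 221.1, 17.0, 13.9]), (0.48, [1
[... 323 characters left out ...]
}
{'time': 1.1, 'joint_pos': array([-1.44399695e+00,  5.26965312e-02,  1.61291317e+00, -2.12534607e-06,
        1.47595585e+00, -1.19000469e-01]), 'joint_vel': array([-0.0001349 , -0.00193875, -0.00066718,  0.00043166, -0.00078923,
       -0.00102104]), 'joint_efforts': array([ 1.80436564e-03, -3.93689096e+01, -3.70468783e+01,  3.28351938e-06,
        5.54063336e-04, -1.05568853e-05]), 'tool_pos': array([ 0.15208061, -0.60620227,  0.23129785]), 'tool_rot': array([ 1.35536242e-05,  9.92457293e-01,  1.22590868e-01, -1.00505480e-06]), 'contact_force': array([-0.04931603, -0.16075241,  0.13285188]), 'ft_torque': array([-0.02455864,  0.01469258,  0.00338565]), 'gripper_width': 0.9994349607080127}
```

```bash
python3 - <<'E'
import cv2
a=cv2.imread('pics/scene0.png');b=cv2.imread('pics/top0.png')
cv2.imwrite('pics/s1.png',cv2.resize(a[90:290,90:380],None,fx=2.7,fy=2.7,interpolation=cv2.INTER_CUBIC))
cv2.imwrite('pics/t1.png',cv2.resize(b[130:330,110:400],None,fx=2.7,fy=2.7,interpolation=cv2.INTER_CUBIC))
E
```

```text
(no output)
```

View pics/s1.png

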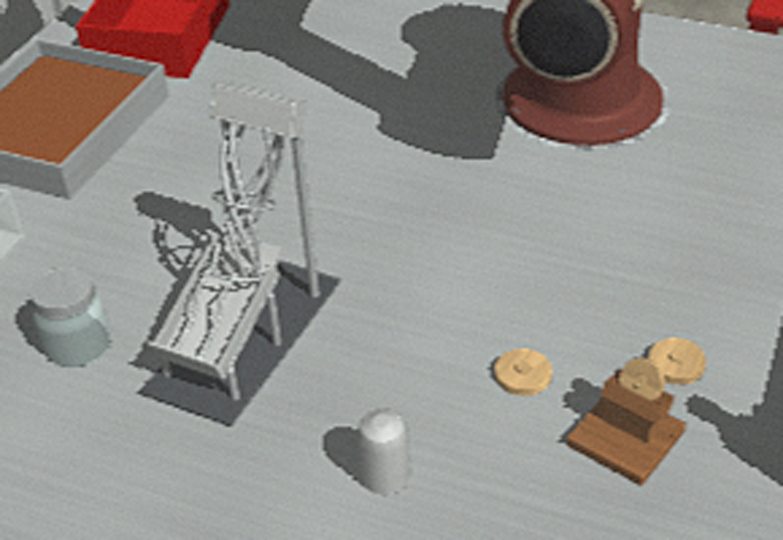

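View pics/t1.png

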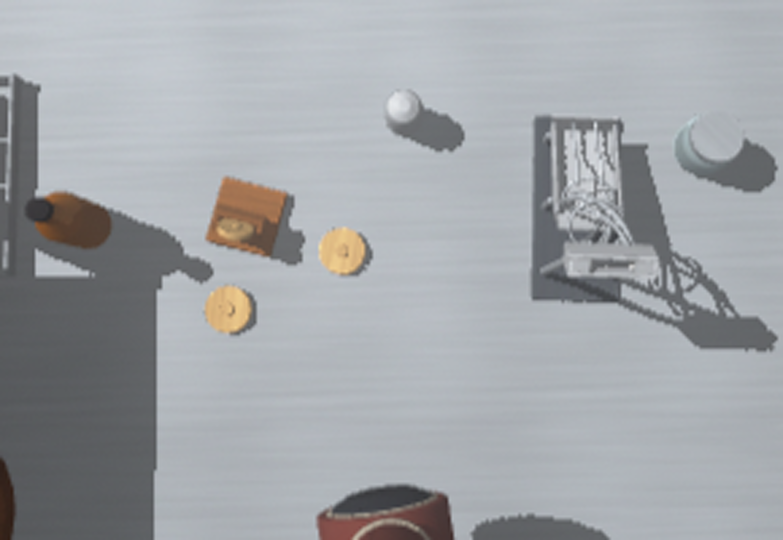

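View pics/scene0.png

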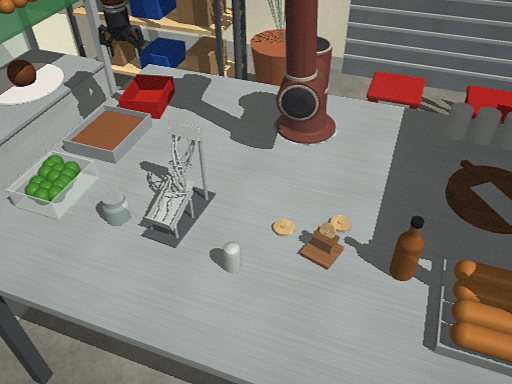

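The top view shows the stand with the small token at about (197,215) and the guide head at about (337,229). Two larger look-alike tokens lie on the table at about (195,245) and (237,222). Next I'll triangulate.

```bash
cat >> h.py <<'E'
import pickle
def cams():
    D=pickle.load(open('d0.pkl','rb')); out={}
    for c in D:
        R=cv2.Rodrigues(D[c]['rvec'])[0]; out[c]=(D[c]['mtx'],R,D[c]['tvec'].reshape(3))
    return out
C=cams()
def proj(c,P):
    K,R,t=C[c]; p=(np.atleast_2d(P)@R.T+t)@K.T; return p[:,:2]/p[:,2:]
def tri(us,ut):
    P=[C[c][0]@np.c_[C[c][1],C[c][2]] for c in('scene','top')]
    X=cv2.triangulatePoints(P[0],P[1],np.array(us,float).reshape(2,1),np.array(ut,float).reshape(2,1))[:,0]; X=X[:3]/X[3]
    e=[np.linalg.norm(proj('scene',X)-us),np.linalg.norm(proj('top',X)-ut)]
    return X,e
def atz(c,uv,z):
    K,R,t=C[c]; d=R.T@np.linalg.inv(K)@np.array([uv[0],uv[1],1.]); o=-R.T@t
    return o+d*(z-o[2])/d[2]
E
python3 - <<'E'
from h import *
np.set_printoptions(precision=4,suppress=True)
for n,a,b in [('token',(327.7,228.1),(198.6,216.9)),('pocket',(326,239),(197.8,209.6)),('mouth',(190,121.4),(336.6,230.1)),('catch',(183.9,128),(336,224.8)),('twist',(176.4,188.4),(326.7,204.2)),('tray',(170.8,203.5),(326.2,193.8)),('shaker',(230.6,266.3),(257.6,175.5)),('jar',(119.1,218.7),(369.7,182.4))]:
    print(n,*tri(a,b))
print(atz('top',(142.7,212.8),0),'bottle')
f=lambda x,y:(x/2.7+110,y/2.7+130)
for p in [(227,177),(291,194),(268,256),(206,239)]: print('foot',f(*p),atz('top',f(*p),0.015))
E
```

```text
token [0.5287 0.2042 0.0626] [np.float64(1.1197694745648383), np.float64(1.2133942229187702)]
pocket [0.5547 0.2081 0.0491] [np.float64(0.8672326868187678), np.float64(0.9189524055872199)]
mouth [ 0.4615 -0.2062  0.2606] [np.float64(1.5938334454160044), np.float64(2.1100938738812904)]
catch [ 0.479  -0.2125  0.249 ] [np.float64(0.1192092265240354), np.float64(0.15609737381789718)]
twist [ 0.5555 -0.2163  0.0972] [np.float64(0.029507121458571744), np.float64(0.03502397842472063)]
tray [ 0.5921 -0.2194  0.0715] [np.float64(0.41319716821228597), np.float64(0.4752536689579839)]
shaker [ 0.6787 -0.0027 -0.0071] [np.float64(1.6710249546645204), np.float64(1.6952867748907157)]
jar [ 0.6357 -0.3801 -0.0012] [np.float64(1.6389053882674092), np.float64(1.8641740582418467)]
[0.5554 0.4052 0.    ] bottle
foot (194.07407407407408, 195.55555555555554) [0.6084 0.2235 0.015 ]
foot (217.77777777777777, 201.85185185185185) [0.5841 0.1419 0.015 ]
foot (209.25925925925924, 224.8148148148148) [0.5062 0.1719 0.015 ]
foot (186.2962962962963, 218.51851851851853) [0.5299 0.2503 0.015 ]
```

```bash
python3 - <<'E'
import cv2
a=cv2.imread('pics/scene0.png');b=cv2.imread('pics/top0.png')
def s(im,x,y,w,h,f,n): cv2.imwrite('pics/'+n,cv2.resize(im[y:y+h,x:x+w],None,fx=f,fy=f,interpolation=cv2.INTER_CUBIC))
s(a,290,205,75,70,8,'s2.png'); s(b,170,185,80,65,8,'t2.png')
s(a,130,110,90,140,4,'s3.png'); s(b,300,165,85,85,7,'t3.png')
E
```

```text
(no output)
```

View pics/s2.png

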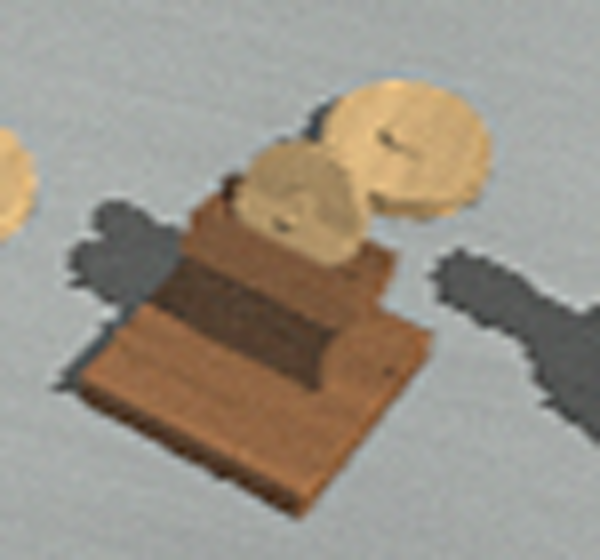

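View pics/t2.png

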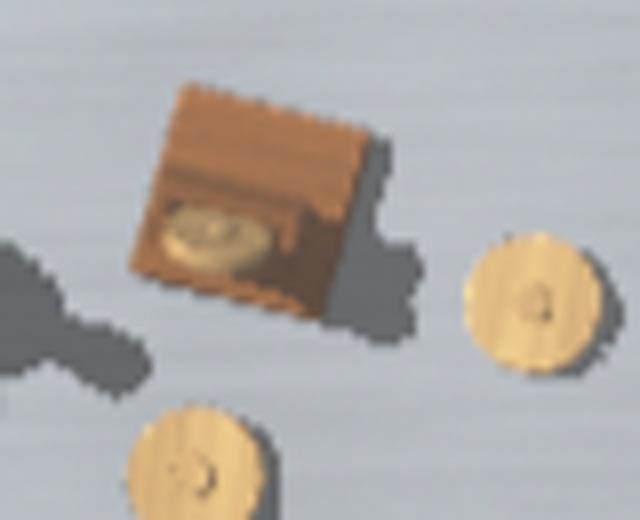

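View pics/s3.png

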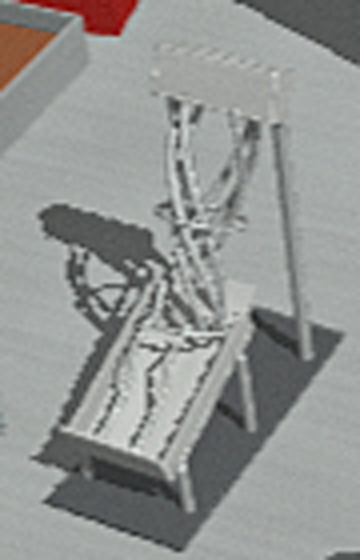

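View pics/t3.png

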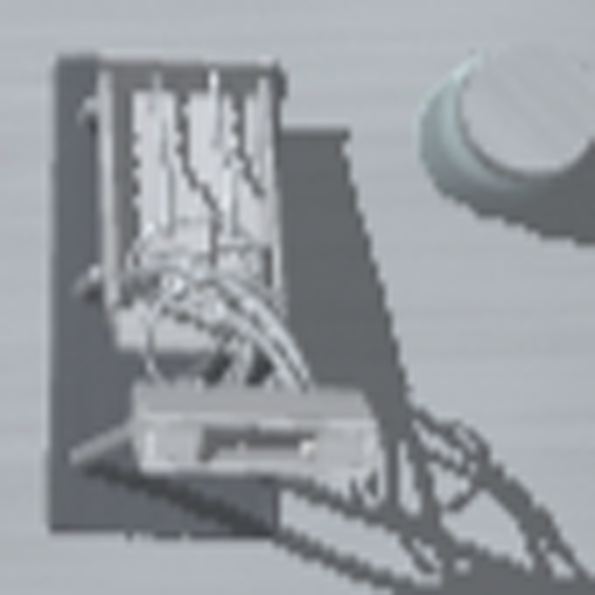

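```bash
cat >> h.py <<'E'
def Rz(a): c,s=np.cos(a),np.sin(a); return np.array([[c,-s,0],[s,c,0],[0,0,1]])
def Ry(a): c,s=np.cos(a),np.sin(a); return np.array([[c,0,s],[0,1,0],[-s,0,c]])
def Rmouth(yaw): return Rz(yaw)@Ry(-np.radians(28))
def box(x0,x1,y0,y1,z0,z1):
    v=np.array([[x,y,z] for x in(x0,x1) for y in(y0,y1) for z in(z0,z1)])
    e=[(i,j) for i in range(8) for j in range(i) if bin(i^j).count('1')==1]
    return [v[[i,j]] for i,j in e]
def circ(r,z=0): a=np.linspace(0,2*np.pi,41); return np.c_[r*np.cos(a),r*np.sin(a),a*0+z]
def draw(img,c,lines,x0,y0,f,cols):
    for L,col in zip(lines,cols):
        p=(proj(c,L)+0.5-[x0,y0])*f-0.5
        cv2.polylines(img,[np.round(p*8).astype(np.int32)],False,col,1,cv2.LINE_AA,3)
    return img
E
cat > ov.py <<'E'
from h import *
def ov(tag,stand,foot,tok,mouth,s='pics/scene0.png',t='pics/top0.png'):
    # stand yaw; foot centre; token centre; mouth xyz yaw
    Rs=Rz(stand); L=[];co=[]
    for b in box(-.0425,.0425,-.0425,.0425,0,.012): L.append(b@Rs.T+[foot[0],foot[1],0]);co.append((255,0,0))
    Rt=Rs@Ry(np.radians(60))
    for z in(-.004,.004): L.append(circ(.022,z)@Rt.T+tok);co.append((0,0,255))
    L.append(circ(.006,.0065)@Rt.T+tok);co.append((0,255,0))
    Rm=Rmouth(mouth[3])
    for b in box(-.012,.012,-.0465,.0465,-.034,0)+box(-.008,.008,-.0235,.0235,-.001,0): L.append(b@Rm.T+mouth[:3]);co.append((0,0,255))
    # tray floor
    T=np.array(mouth[:3])+Rz(mouth[3])@[.125,0,0]; T[2]=.064
    Rq=Rz(mouth[3])@Ry(np.radians(20))
    for b in box(-.0625,.0625,-.036,.036,0,.001): L.append(b@Rq.T+T);co.append((255,0,255))
    for c,p,rois in(('scene',s,[(290,205,75,65),(130,110,90,140)]),('top',t,[(170,185,75,65),(300,165,85,85)])):
        for k,(x,y,w,h) in enumerate(rois):
            f=600//max(w,h)
            im=cv2.resize(cv2.imread(p)[y:y+h,x:x+w],None,fx=f,fy=f,interpolation=cv2.INTER_CUBIC)
            cv2.imwrite(f'pics/{tag}_{c}{k}.png',draw(im,c,L,x,y,f,co))
    # montage
    for k in(0,1):
        a=[cv2.imread(f'pics/{tag}_{c}{k}.png') for c in('scene','top')]
        a=[cv2.resize(i,(int(i.shape[1]*500/i.shape[0]),500)) for i in a]
        m=np.hstack(a); m=cv2.resize(m,None,fx=min(1,800/m.shape[1]),fy=min(1,800/m.shape[1])); cv2.imwrite(f'pics/{tag}_{k}.png',m)
E
python3 - <<'E'
from ov import *
ov('o1',np.radians(-18),(.557,.197),np.array([.535,.2042,.065]),np.array([.465,-.2105,.256,np.radians(-3)]))
E
```

```text
(no output)
```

View pics/o1_0.png

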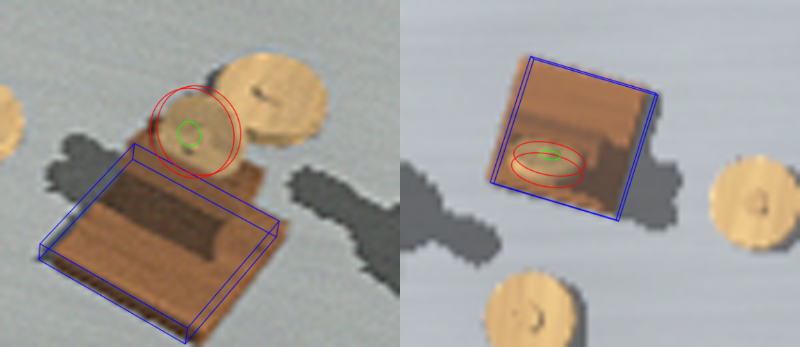

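View pics/o1_1.png

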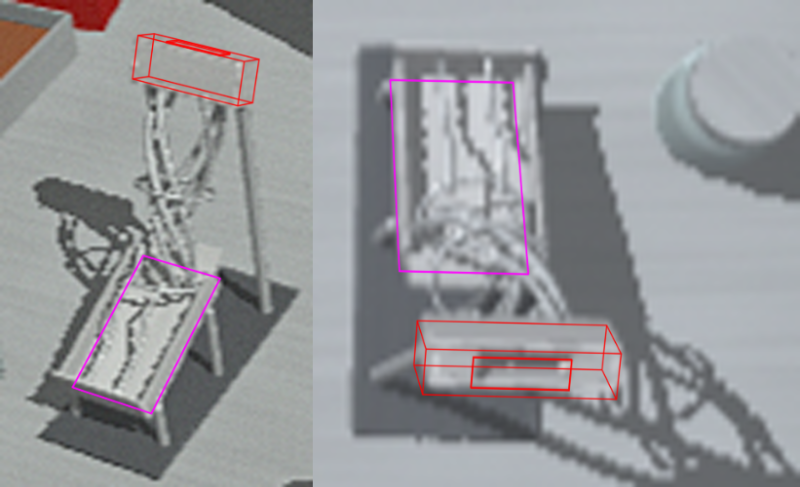

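```bash
python3 - <<'E'
import cv2,numpy as np
a=cv2.imread('pics/scene0.png');b=cv2.imread('pics/top0.png')
def s(im,x,y,w,h,f): return cv2.resize(im[y:y+h,x:x+w],None,fx=f,fy=f,interpolation=cv2.INTER_CUBIC)
A=s(a,162,115,48,30,16);B=s(b,312,215,48,24,16)
for im,x0,y0 in((A,162,115),(B,312,215)):
    for i in range(0,48,4):
        cv2.putText(im,str(x0+i),(i*16,10),0,.35,(0,0,255),1);cv2.line(im,(i*16+8,12),(i*16+8,16),(0,0,255),1)
    for j in range(0,im.shape[0]//16,4):
        cv2.putText(im,str(y0+j),(0,j*16+12),0,.35,(255,0,0),1);cv2.line(im,(24,j*16+8),(30,j*16+8),(255,0,0),1)
cv2.imwrite('pics/hA.png',A);cv2.imwrite('pics/hB.png',B)
E
```

```text
(no output)
```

View pics/hA.png

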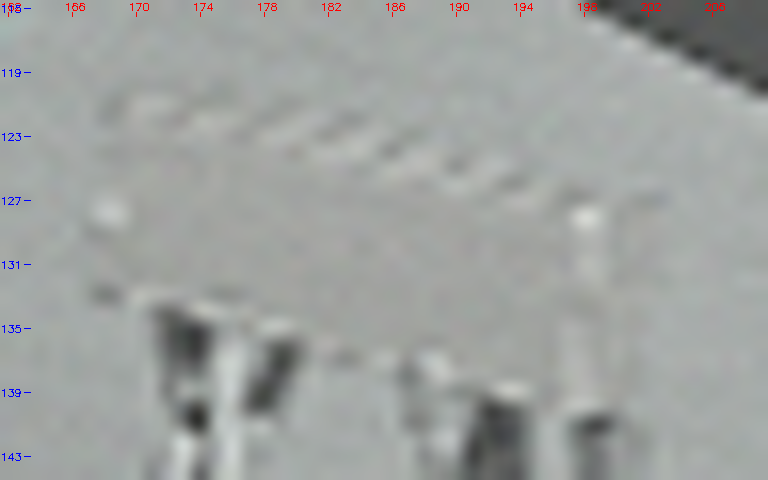

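View pics/hB.png

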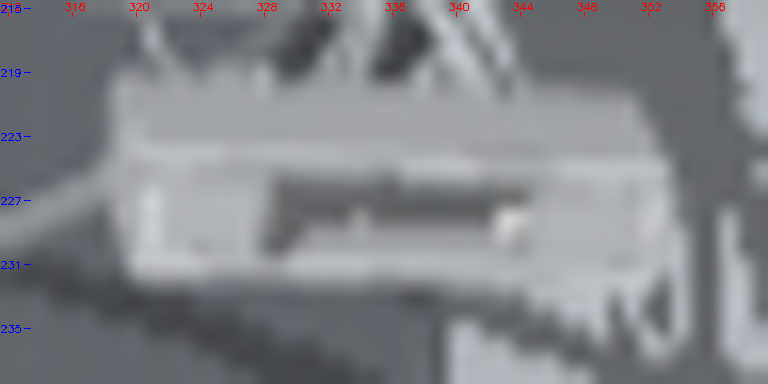

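```bash
python3 - <<'E'
from h import *
from scipy.optimize import least_squares
np.set_printoptions(precision=4,suppress=True)
top={(.012,.0465,0):(319.5,224.2),(-.012,.0465,0):(319.3,232),(.012,-.0465,0):(353.2,225),(-.012,-.0465,0):(352.6,233),(.012,.0465,-.034):(318.6,219.6),(.012,-.0465,-.034):(351,220.8),
(.008,.0235,0):(327.8,225.9),(.008,-.0235,0):(344.2,226.1)}
P=np.array(list(top)); U=np.array(list(top.values()))
def res(p,full=False):
    M=P@Rmouth(p[2]).T+[p[0],p[1],p[3]]
    return (proj('top',M)-U)
r=least_squares(lambda p:np.r_[res(p).ravel(),(p[3]-.256)*1000],[.465,-.21,0,.256],loss='soft_l1')
print(r.x,np.degrees(r.x[2]));print(res(r.x))
p=r.x
for k in [(-.012,.0465,0),(.012,.0465,0),(.012,-.0465,0),(-.012,-.0465,0),(.012,.0465,-.034),(.012,-.0465,-.034),(-.012,-.0465,-.034)]:
    print(k,proj('scene',np.array(k)@Rmouth(p[2]).T+[p[0],p[1],.256]))
E
```

```text
[ 0.468  -0.2113 -0.0566  0.256 ] -3.243801875339649
[[-0.0141  0.0354]
 [-0.4336  0.1842]
 [ 0.3185  0.203 ]
 [ 0.048   0.1621]
 [-0.6304 -0.2529]
 [-0.003  -0.5244]
 [-0.0257 -0.0923]
 [ 0.7523  0.1976]]
(-0.012, 0.0465, 0) [[203.2699 127.1262]]
(0.012, 0.0465, 0) [[198.9829 127.7654]]
(0.012, -0.0465, 0) [[168.4268 120.1788]]
(-0.012, -0.0465, 0) [[173.1532 119.6893]]
(0.012, 0.0465, -0.034) [[197.1291 140.5202]]
(0.012, -0.0465, -0.034) [[166.8595 132.6864]]
(-0.012, -0.0465, -0.034) [[171.5766 131.9808]]
```

```bash
python3 - <<'E'
from ov import *
ov('o2',np.radians(-17.5),(.5585,.1995),np.array([.535,.2055,.065]),np.array([.468,-.2112,.256,np.radians(-3.3)]))
E
```

```text
(no output)
```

View pics/o2_scene0.png

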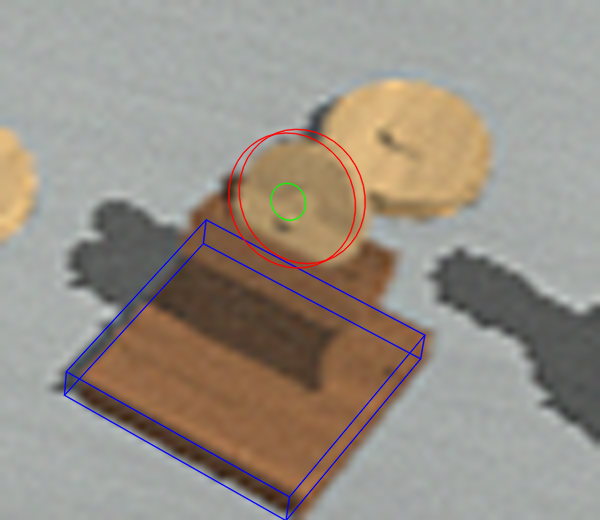

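View pics/o2_top0.png

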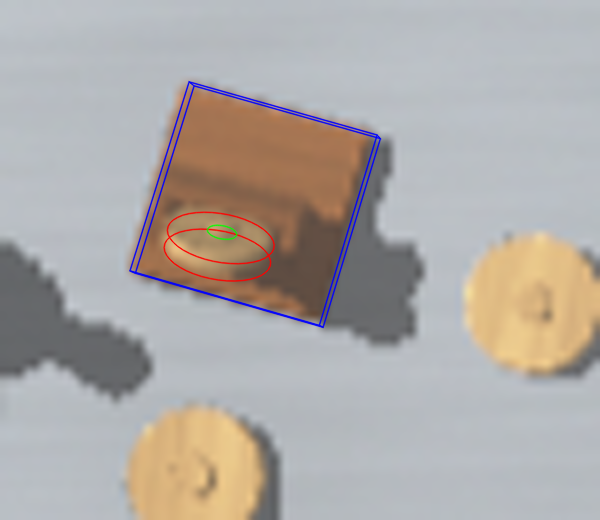

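View pics/o2_1.png

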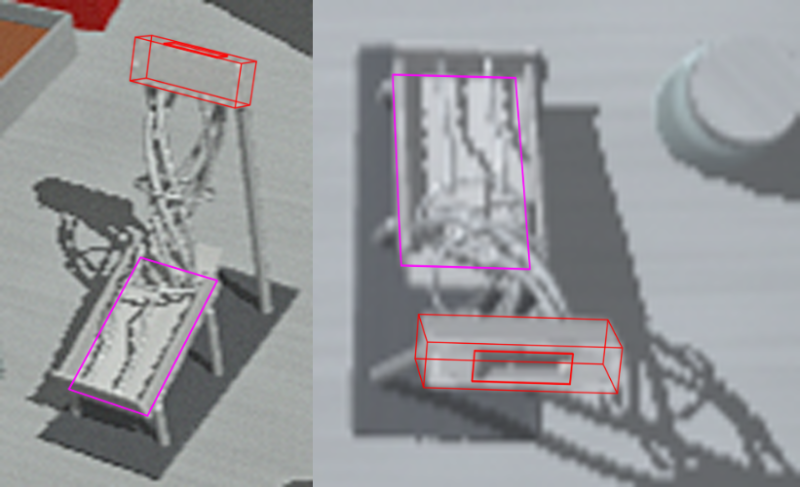

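```bash
python3 - <<'E'
from ov import *
ov('o3',np.radians(-17.5),(.5595,.2015),np.array([.538,.207,.065]),np.array([.4665,-.2105,.256,np.radians(-3.3)]))
E
```

```text
(no output)
```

View pics/o3_scene0.png

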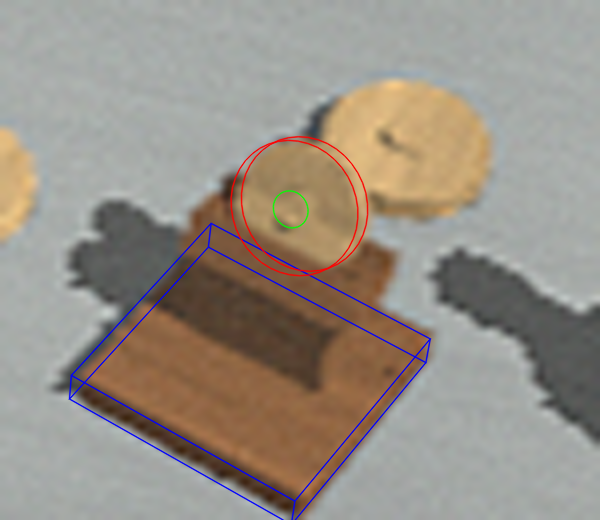

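View pics/o3_top0.png

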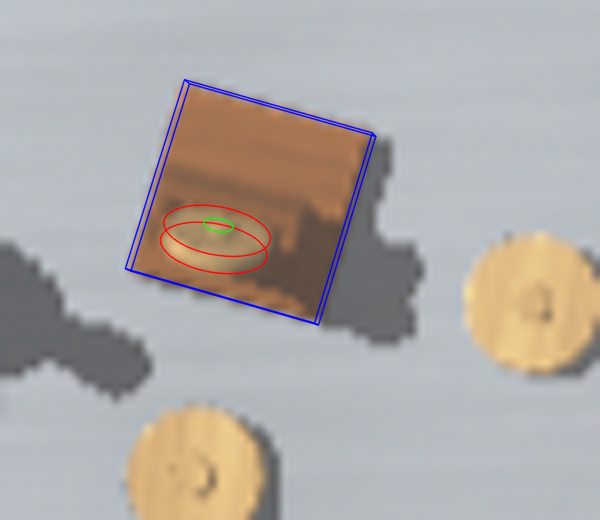

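View pics/o3_top1.png

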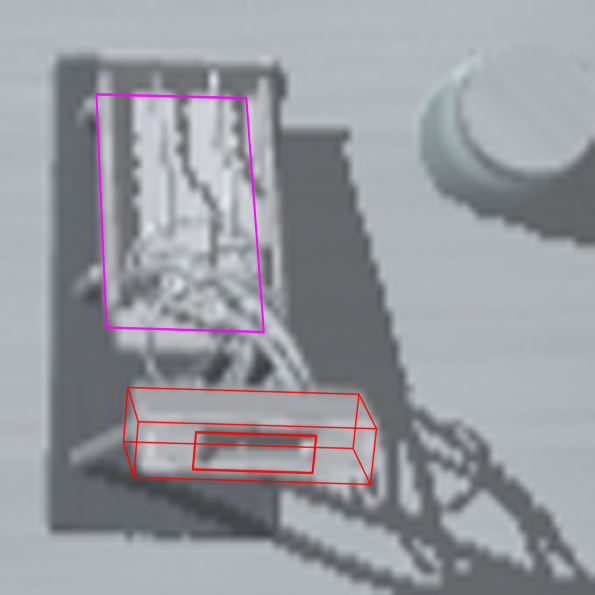

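View pics/o3_scene1.png

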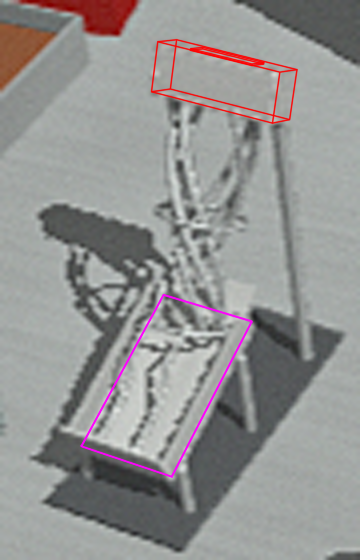

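```bash
cat >> h.py <<'E'
from scipy.spatial.transform import Rotation as Ro
import json,os
def qR(q): return Ro.from_quat([q[1],q[2],q[3],q[0]])
SY=np.radians(-17.5); MY=np.radians(-3.3)
TOK=np.array([.538,.2065,.065]); MOU=np.array([.4675,-.211,.256])
Rs=Rz(SY); OUT=Rs@[-.5,0,.866]; AX=Rs@[.866,0,.5]
def frame(y,z): return Ro.from_matrix(np.c_[np.cross(y,z),y,z])
RG=frame(AX,-OUT)
MX,MYY,MZ=Rmouth(MY).T
RM=frame(-MX,-MZ)
def cmd():
    if os.path.exists('cmd.json'):
        d=json.load(open('cmd.json')); return np.array(d['p']),Ro.from_quat(d['q'])
    s=monitor.state(); return np.array(s['tool_pos']),qR(s['tool_rot'])
def setcmd(row):
    p,R=cmd(); p=p+np.array(row[:3])*.5; R=Ro.from_rotvec(np.array(row[3:6])*1.5)*R
    json.dump({'p':p.tolist(),'q':R.as_quat().tolist()},open('cmd.json','w'))
def need(p,R):
    p0,R0=cmd(); rv=(R*R0.inv()).as_rotvec()
    print('row',np.round((np.array(p)-p0)/.5,4).tolist(),np.round(rv/1.5,4).tolist(),'mm',np.linalg.norm(np.array(p)-p0)*1e3,'deg',np.degrees(np.linalg.norm(rv)))
def chk():
    s=monitor.state(); p,R=cmd(); m=qR(s['tool_rot'])
    print('t',s['time'],'pos',np.round(s['tool_pos'],4),'err mm',np.round((s['tool_pos']-p)*1e3,2),'rot err deg',np.round(np.degrees((m*R.inv()).as_rotvec()),2),'F',np.round(s['contact_force'],2),'w',round(s['gripper_width'],4),'j',np.round(s['joint_pos'],3))
E
python3 - <<'E'
from h import *
p,R=cmd(); json.dump({'p':p.tolist(),'q':R.as_quat().tolist()},open('cmd.json','w'))
need([.42,-.25,.45],RG); need(TOK+.1085*OUT,RG)
print(RG.as_matrix(),RM.as_matrix())
E
```

```text
row [0.5358, 0.7124, 0.4374] [-0.2652, -0.2498, 0.6636] mm 496.4790912304235 deg 65.05988165304603
row [0.6684, 1.658, -0.1447] [-0.2652, -0.2498, 0.6636] mm 896.7585268847365 deg 65.05988165304603
[[ 0.3007058   0.82593705  0.47686897]
 [ 0.95371695 -0.26041695 -0.15035621]
 [ 0.          0.500011   -0.86601905]] [[-0.05756403 -0.8814835   0.46869309]
 [-0.99834182  0.05082602 -0.02702467]
 [ 0.         -0.46947156 -0.88294759]]
```

>>> step_arm([
  [0.05,0.05,0.2,0,0,0,140],
  [0.1,0.1,0.4,-0.03,-0.03,0.08,140],
  [0.15,0.18,0.44,-0.06,-0.06,0.16,140],
  [0.2,0.26,0.44,-0.09,-0.09,0.24,140],
  [0.26,0.34,0.44,-0.12,-0.12,0.32,140],
  [0.32,0.42,0.44,-0.15,-0.15,0.4,140],
  [0.38,0.5,0.44,-0.18,-0.18,0.48,140],
  [0.44,0.58,0.44,-0.21,-0.21,0.56,140],
  [0.5,0.66,0.44,-0.25,-0.24,0.63,140],
  [0.536,0.712,0.437,-0.265,-0.25,0.664,140],
])

```text
time: 2.1
tool_pos: [0.3887, -0.2918, 0.4489]
tool_rot: [0.21, 0.778, 0.572, 0.153]
contact_force: [1.4, -0.6, -0.2]
gripper_width: 0.452
```

```bash
python3 - <<'E'
from h import *
setcmd([0.536,0.712,0.437,-0.265,-0.25,0.664]); chk(); need(TOK+.0685*OUT,RG)
E
```

```text
t 2.1 pos [ 0.3887 -0.2918  0.4489] err mm [-31.34 -41.55  -0.9 ] rot err deg [-0.13 -0.11  0.05] F [ 1.38 -0.61 -0.23] w 0.4525 j [-0.984 -0.65   1.881  0.321  1.49  -0.638]
row [0.1705, 0.934, -0.651] [-0.0001, -0.0, -0.0005] mm 575.5813342650085 deg 0.04256209720465569
```

>>> step_arm([
  [0.02,0.1,0,0,0,0,140],
  [0.04,0.2,0,0,0,0,140],
  [0.06,0.3,-0.05,0,0,0,140],
  [0.08,0.4,-0.1,0,0,0,140],
  [0.1,0.5,-0.18,0,0,0,140],
  [0.12,0.6,-0.26,0,0,0,140],
  [0.14,0.7,-0.36,0,0,0,140],
  [0.16,0.8,-0.45,0,0,0,140],
  [0.17,0.9,-0.5,0,0,0,140],
  [0.17,0.934,-0.55,0,0,0,140],
])

```text
time: 3.1
tool_pos: [0.4674, 0.1253, 0.2175]
tool_rot: [0.209, 0.778, 0.572, 0.155]
contact_force: [0.9, -0.3, 1.4]
gripper_width: 0.45
```

>>> step_arm([
  [0,0,-0.02,0,0,0,140],
  [0,0,-0.06,0,0,0,140],
  [0,0,-0.1,0,0,0,140],
  [0,0,-0.1,0,0,0,140],
  [0,0,-0.1,0,0,0,140],
  [0,0,-0.1,0,0,0,140],
])

```text
time: 3.7
tool_pos: [0.4683, 0.1228, 0.1697]
tool_rot: [0.209, 0.779, 0.571, 0.154]
contact_force: [-0.3, 0.7, -0.5]
gripper_width: 0.456
```

```bash
python3 - <<'E'
from h import *
setcmd([.17,.934,-.55,0,0,0]);setcmd([0,0,-.1,0,0,0]); chk(); need(TOK+.0685*OUT,RG)
grab('scene','s4.png');grab('top','t4.png')
a=cv2.imread('pics/s4.png');b=cv2.imread('pics/t4.png')
def s(im,x,y,w,h,f,n): cv2.imwrite('pics/'+n,cv2.resize(im[y:y+h,x:x+w],None,fx=f,fy=f,interpolation=cv2.INTER_CUBIC))
s(a,280,160,100,110,5,'s4z.png'); s(b,150,180,110,100,5,'t4z.png')
E
```

```text
t 3.7 pos [0.4683 0.1228 0.1697] err mm [-36.73 -94.03  44.94] rot err deg [ 0.03 -0.17 -0.05] F [-0.33  0.67 -0.53] w 0.456 j [ 0.257 -0.548  2.277 -0.327  0.98   0.686]
row [0.0005, 0.0, -0.001] [-0.0001, -0.0, -0.0005] mm 0.5405532193924026 deg 0.04256209720465569
```

View pics/s4z.png

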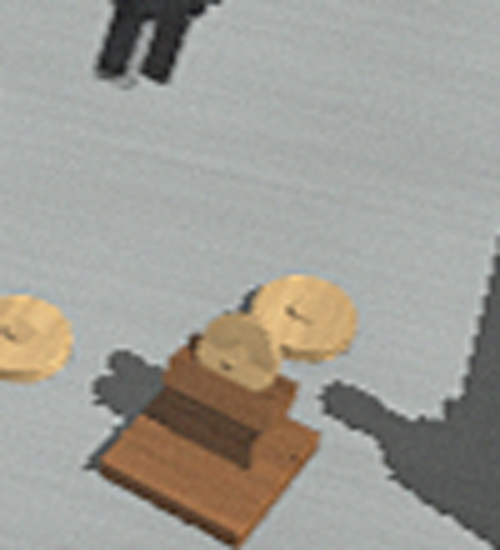

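View pics/t4z.png

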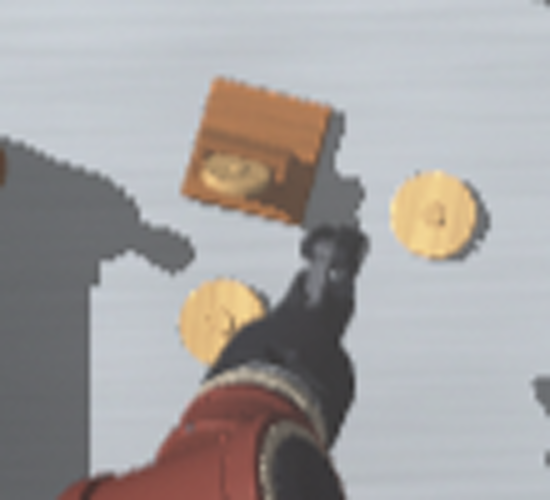

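```bash
rm cmd.json; python3 - <<'E'
from h import *
p,R=cmd(); x,y,z=R.as_matrix().T
for c,pic,(X,Y,w,h) in(('scene','s4',(290,150,50,40)),('top','t4',(195,210,50,40))):
    f=14; im=cv2.resize(cv2.imread(f'pics/{pic}.png')[Y:Y+h,X:X+w],None,fx=f,fy=f,interpolation=cv2.INTER_CUBIC)
    L=[np.array([p-y*.02,p+y*.02]),np.array([p,p-z*.02]),np.array([p-x*.011,p+x*.011])]
    for sgn in(1,-1):
        q=p+sgn*y*.0195-z*.006
        L.append(np.array([q-x*.011,q+x*.011]))
    cv2.imwrite(f'pics/{pic}g.png',draw(im,c,L,X,Y,f,[(0,0,255),(0,255,0),(255,0,0),(255,255,0),(0,255,255)]))
need(TOK+.0485*OUT,RG);need(TOK+.0085*OUT,RG)
E
```

```text
row [0.0932, 0.1817, -0.1252] [-0.0006, 0.002, -0.0001] mm 119.77552015336171 deg 0.17538391727053698
row [0.1313, 0.1697, -0.1945] [-0.0006, 0.002, -0.0001] mm 144.8054147565219 deg 0.17538391727053698
```

View pics/s4g.png

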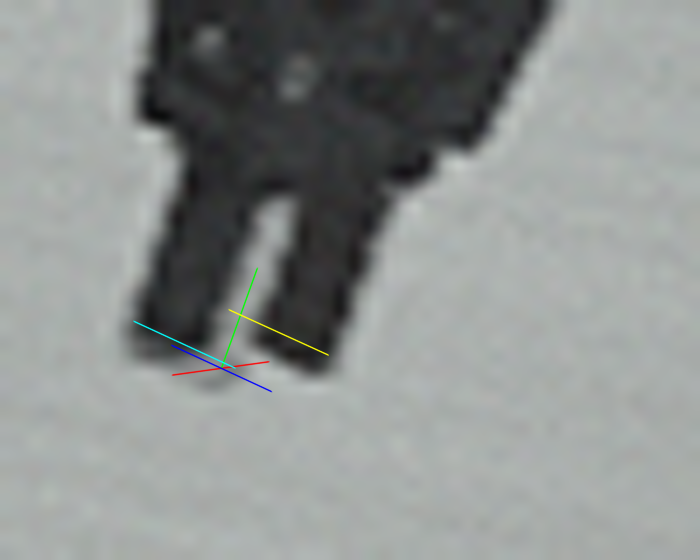

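View pics/t4g.png

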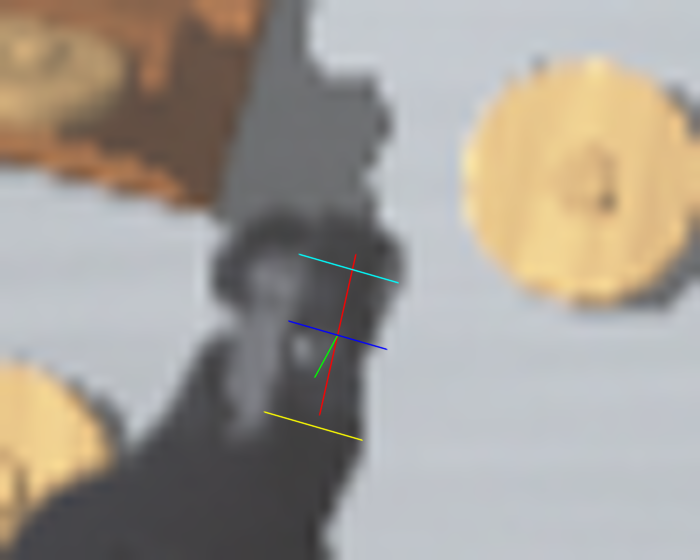

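>>> step_arm([
  [0.03,0.06,-0.02,0,0,0,140],
  [0.06,0.12,-0.06,0,0,0,140],
  [0.093,0.18,-0.1,-0.001,0.002,0,140],
  [0.093,0.182,-0.125,-0.001,0.002,0,140],
  [0.093,0.182,-0.125,-0.001,0.002,0,140],
  [0.093,0.182,-0.125,-0.001,0.002,0,140],
])

```text
time: 4.4
tool_pos: [0.5139, 0.2136, 0.1057]
tool_rot: [0.209, 0.779, 0.572, 0.152]
contact_force: [0.2, 0.2, -0.3]
gripper_width: 0.449
```

```bash
cat > look.py <<'E'
from h import *
import sys
def look(tag,rois,f,extra=lambda p,x,y,z:[]):
    p,R=cmd(); x,y,z=R.as_matrix().T
    for c in('scene','top'):
        grab(c,f'{tag}{c}.png'); X,Y,w,h=rois[c]
        im=cv2.resize(cv2.imread(f'pics/{tag}{c}.png')[Y:Y+h,X:X+w],None,fx=f,fy=f,interpolation=cv2.INTER_CUBIC)
        cv2.imwrite(f'pics/{tag}{c}z.png',im)
E
python3 - <<'E'
from look import *
s=monitor.state();print(s['time'],s['tool_pos'],s['contact_force'],s['gripper_width'])
look('a',{'scene':(290,190,75,75),'top':(165,175,75,75)},8)
need(TOK+.0085*OUT,RG)
E
```

```text
4.4 [0.51385411 0.21357577 0.10567763] [ 0.24222756  0.15511333 -0.25418636] 0.44882214732006953
row [0.0391, -0.0117, -0.0691] [0.0002, -0.0002, 0.0001] mm 40.11223908471474 deg 0.02712657924760223
```

View pics/ascenez.png

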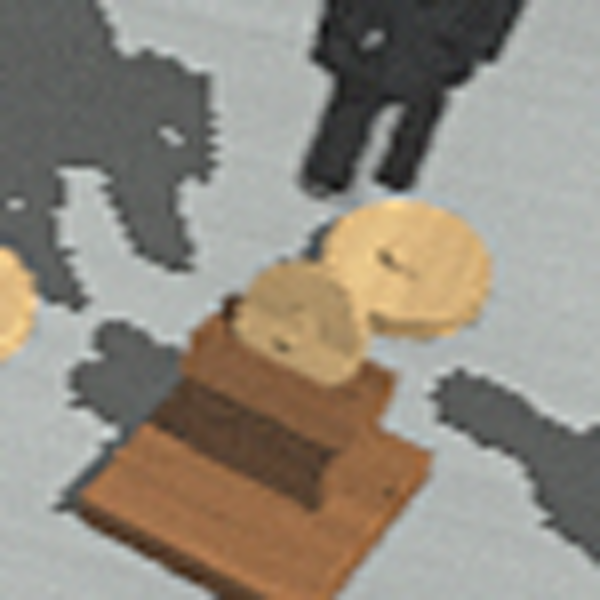

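View pics/atopz.png

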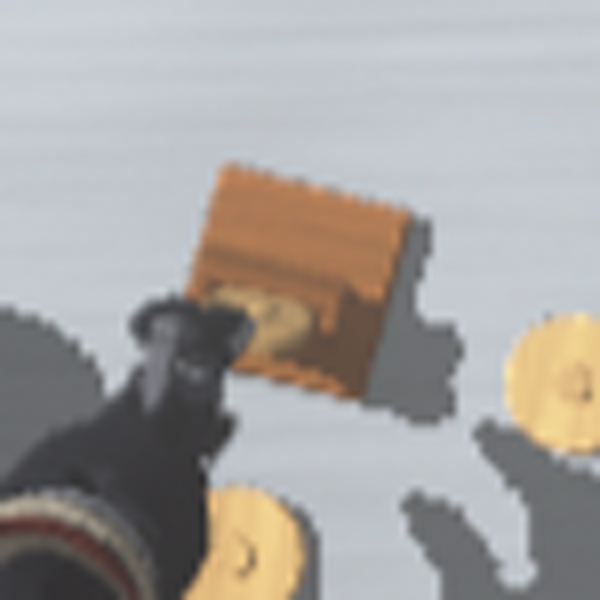

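```bash
cat >> look.py <<'E'
def over(tag,rois,f,tok=None,w=.0195,back=.004):
    p,R=cmd(); x,y,z=R.as_matrix().T
    L=[];co=[]
    for sg in(1,-1):
        for b in ( [-.011,0,-back],[.011,0,-back],[.011,0,-back-.03],[-.011,0,-back-.03],[-.011,0,-back]),:
            b=np.array(b); L.append(p+sg*y*w+b[:,:1]*x+b[:,2:]*z); co.append((255,255,0) if sg>0 else (0,255,255))
    if tok is not None:
        Rt=np.c_[Rs@[0,1,0],np.cross(AX,Rs@[0,1,0]),AX]
        for zz in(-.004,.004): L.append(circ(.022,zz)@Rt.T+tok);co.append((0,0,255))
    for c in('scene','top'):
        X,Y,_,_=rois[c]; im=cv2.imread(f'pics/{tag}{c}z.png'); cv2.imwrite(f'pics/{tag}{c}o.png',draw(im,c,L,X,Y,f,co))
    m=np.hstack([cv2.imread(f'pics/{tag}{c}o.png') for c in('scene','top')]); k=min(1,800/m.shape[1],600/m.shape[0]); cv2.imwrite(f'pics/{tag}m.png',cv2.resize(m,None,fx=k,fy=k,interpolation=cv2.INTER_AREA))
E
python3 - <<'E'
from look import *
over('a',{'scene':(290,190,75,75),'top':(165,175,75,75)},8,TOK)
E
```

```text
(no output)
```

View pics/asceneo.png

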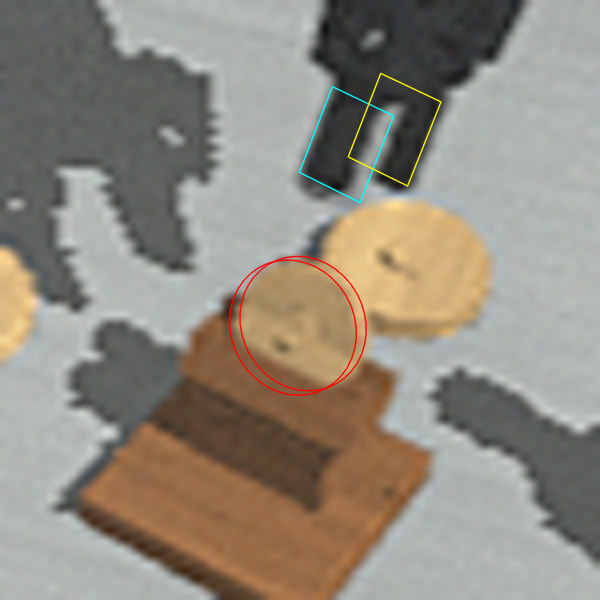

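View pics/atopo.png

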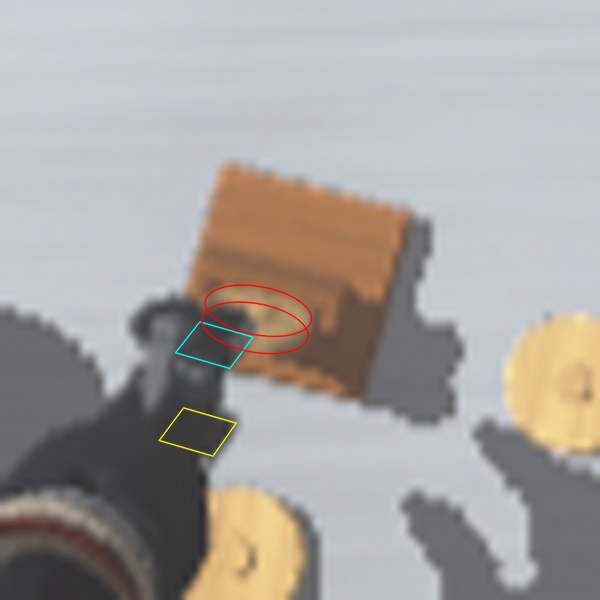

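>>> step_arm([
  [0.013,-0.003,-0.023,0,0,0,140],
  [0.026,-0.007,-0.046,0,0,0,140],
  [0.039,-0.011,-0.069,0,0,0,140],
  [0.039,-0.011,-0.069,0,0,0,190],
  [0.039,-0.011,-0.069,0,0,0,190],
  [0.039,-0.011,-0.069,0,0,0,200],
  [0.039,-0.011,-0.069,0,0,0,200],
])

```text
time: 5.2
tool_pos: [0.5337, 0.2088, 0.0718]
tool_rot: [0.209, 0.779, 0.572, 0.152]
contact_force: [-0.9, 0.4, -0.2]
gripper_width: 0.212
```

```bash
python3 - <<'E'
from look import *
s=monitor.state();print(s['time'],s['tool_pos'],s['contact_force'],s['gripper_width'])
r={'scene':(290,190,75,75),'top':(165,175,75,75)}
look('b',r,8); over('b',r,8,TOK,w=s['gripper_width']*.0425,back=.002)
E
```

```text
5.2 [0.53371304 0.20881598 0.07183566] [-0.88894248  0.42752648 -0.17104652] 0.21162074007330392
```

View pics/bscenez.png

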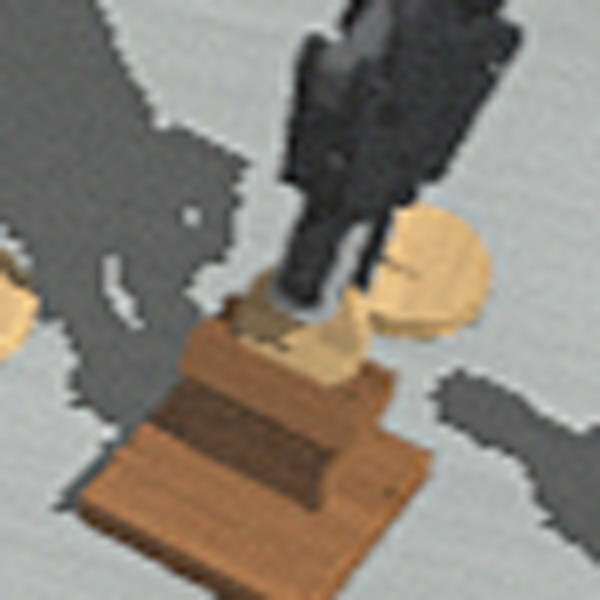

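View pics/bm.png

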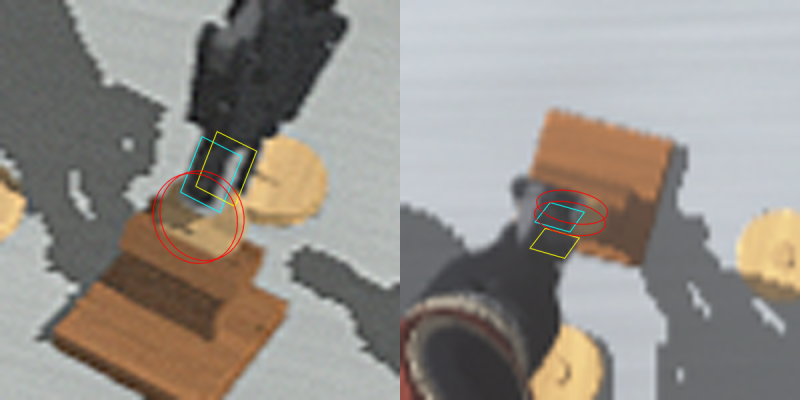

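>>> step_arm([
  [0.001,0.003,0,0,0,0,210],
  [0.001,0.003,0,0,0,0,216],
  [0.001,0.003,0,0,0,0,220],
  [0.001,0.003,0,0,0,0,220],
])

```text
time: 5.7
tool_pos: [0.5338, 0.2101, 0.0705]
tool_rot: [0.208, 0.779, 0.572, 0.151]
contact_force: [0.4, -0.7, 0.1]
gripper_width: 0.14
```

>>> step_arm([
  [0,0,0,0,0,0,224],
  [0,0,0,0,0,0,227],
  [0,0,0,0,0,0,227],
])

```text
time: 6.0
tool_pos: [0.5338, 0.21, 0.0706]
tool_rot: [0.208, 0.779, 0.572, 0.152]
contact_force: [-0.5, -0.6, -1.1]
gripper_width: 0.107
```

>>> step_arm([
  [0,0,0,0,0,0,232],
  [0,0,0,0,0,0,240],
  [0,0,0,0,0,0,255],
  [0,0,0,0,0,0,255],
  [0,0,0,0,0,0,255],
])

```text
time: 6.5
tool_pos: [0.5339, 0.2101, 0.0707]
tool_rot: [0.208, 0.779, 0.572, 0.152]
contact_force: [-0.3, -0.2, 2.3]
gripper_width: 0.07
```

```bash
python3 - <<'E'
from look import *
need(cmd()[0]+.06*OUT,RG)
E
```

```text
row [-0.0572, 0.018, 0.1039] [0.0009, -0.0019, -0.0005] mm 59.99867998547966 deg 0.184679159435419
```

>>> step_arm([
  [-0.01,0.003,0.018,0,0,0,255],
  [-0.02,0.006,0.036,0,0,0,255],
  [-0.038,0.012,0.07,0,0,0,255],
  [-0.057,0.018,0.104,0,0,0,255],
  [-0.07,0.02,0.2,0,0,0,255],
  [-0.07,0.02,0.25,0,0,0,255],
  [-0.07,0.02,0.25,0,0,0,255],
])

```text
time: 7.2
tool_pos: [0.5007, 0.2218, 0.2026]
tool_rot: [0.209, 0.778, 0.571, 0.157]
contact_force: [0.5, -0.1, 0.4]
gripper_width: 0.074
```

```bash
python3 - <<'E'
from look import *
s=monitor.state();print(s['time'],s['tool_pos'],s['contact_force'],s['gripper_width'])
r={'scene':(290,150,75,75),'top':(155,180,75,75)}
p,R=cmd(); x,y,z=R.as_matrix().T
look('c',r,8); over('c',r,8,p+z*.0085,w=.004,back=.000)
E
```

```text
7.2 [0.50068318 0.22177584 0.20255023] [ 0.46639339 -0.09580165  0.40028544] 0.07416480544455244
```

View pics/csceneo.png

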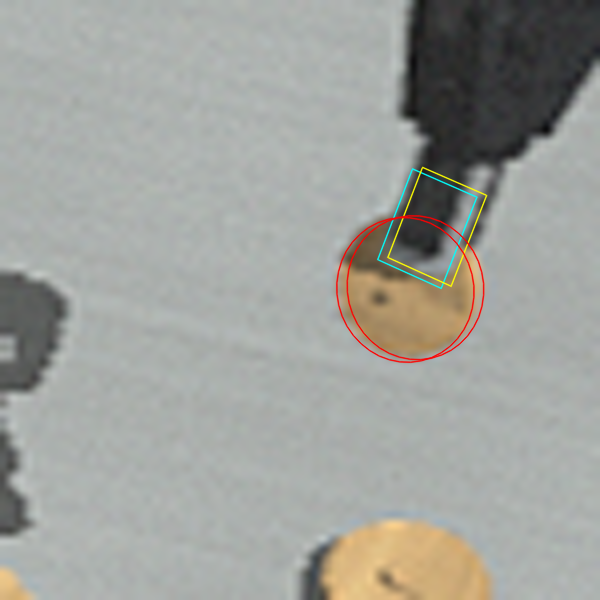

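View pics/ctopo.png

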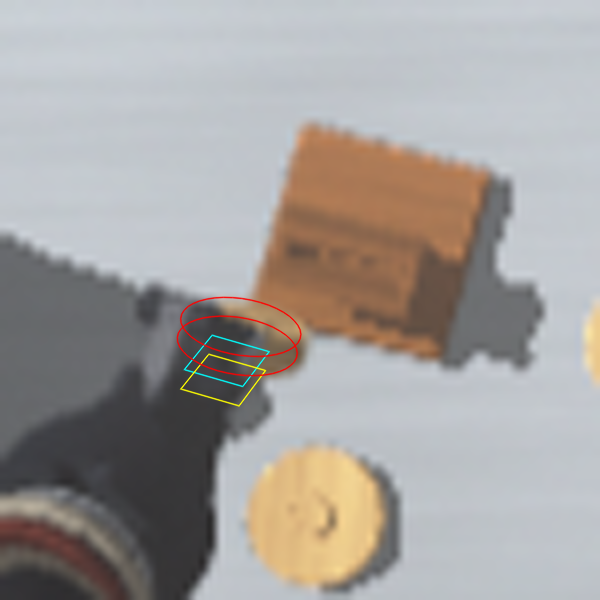

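```bash
python3 - <<'E'
from h import *
p,R=cmd(); rv=(RM*R.inv()).as_rotvec(); print(rv,np.degrees(np.linalg.norm(rv)))
H=Ro.from_rotvec(rv/2)*R
need([.47,.03,.38],H); print((MOU+MZ*.0685), H.as_matrix()[:,2])
E
```

```text
[ 1.40069888 -0.25737299 -2.55590514] 167.64131511976632
row [-0.0569, -0.3808, 0.3671] [0.4669, -0.0858, -0.852] mm 266.0033369778272 deg 83.82065755988314
[ 0.43539452 -0.20914881  0.31648191] [ 0.42306571 -0.09443798 -0.90116418]
```

>>> step_arm([
  [-0.005,-0.03,0.06,0.047,-0.009,-0.085,255],
  [-0.01,-0.06,0.12,0.093,-0.017,-0.17,255],
  [-0.015,-0.1,0.18,0.14,-0.026,-0.256,255],
  [-0.02,-0.14,0.24,0.187,-0.034,-0.341,255],
  [-0.025,-0.18,0.3,0.233,-0.043,-0.426,255],
  [-0.03,-0.22,0.36,0.28,-0.051,-0.511,255],
  [-0.04,-0.26,0.367,0.327,-0.06,-0.596,255],
  [-0.045,-0.3,0.367,0.373,-0.069,-0.682,255],
  [-0.05,-0.34,0.367,0.42,-0.077,-0.767,255],
  [-0.057,-0.38,0.367,0.467,-0.086,-0.852,255],
])

```text
time: 8.3
tool_pos: [0.4696, 0.0295, 0.3763]
tool_rot: [0.027, 0.971, -0.092, 0.218]
contact_force: [-0.6, -0.7, -0.7]
gripper_width: 0.074
```

```bash
python3 - <<'E'
from h import *
print(monitor.state()['joint_pos'],monitor.state()['gripper_width'],cmd()[0])
need(MOU+MZ*.0785,RM)
E
```

```text
[-0.0533528  -0.67186726  1.99437409 -0.07173102  1.3821495   1.70507221] 0.07351060988596402 [0.46964662 0.02952068 0.37628463]
row [-0.0779, -0.4768, -0.1019] [0.4622, -0.0878, -0.8503] mm 246.87794451118566 deg 83.51717714983423
```

>>> step_arm([
  [-0.008,-0.048,0,0.046,-0.009,-0.085,255],
  [-0.016,-0.095,0,0.092,-0.018,-0.17,255],
  [-0.023,-0.143,0,0.139,-0.026,-0.255,255],
  [-0.031,-0.191,0,0.185,-0.035,-0.34,255],
  [-0.039,-0.238,0,0.231,-0.044,-0.425,255],
  [-0.047,-0.286,0,0.277,-0.053,-0.51,255],
  [-0.055,-0.334,-0.02,0.324,-0.061,-0.595,255],
  [-0.062,-0.381,-0.04,0.37,-0.07,-0.68,255],
  [-0.07,-0.43,-0.07,0.416,-0.079,-0.765,255],
  [-0.078,-0.477,-0.102,0.462,-0.088,-0.85,255],
])

```text
time: 9.3
tool_pos: [0.4306, -0.209, 0.3252]
tool_rot: [0.164, -0.666, 0.706, -0.176]
contact_force: [1.2, 0.6, 0.0]
gripper_width: 0.075
```

>>> step_arm([
  [0,0,0,0,0,0,255],
  [0,0,0,0,0,0,255],
])

```text
time: 9.5
tool_pos: [0.4308, -0.2082, 0.3256]
tool_rot: [0.164, -0.668, 0.704, -0.176]
contact_force: [0.1, -0.9, 0.3]
gripper_width: 0.069
```

```bash
cat >> look.py <<'E'
def tokm(tag,rois,f,off=(0,0,.0085),mou=None):
    """token model from tool pose (tool-frame offset) + head model"""
    from h import MOU
    mou=MOU if mou is None else mou
    p,R=cmd(); M=R.as_matrix(); L=[];co=[]
    Rt=np.c_[M[:,2],M[:,0],M[:,1]]; t=p+M@np.array(off)
    for zz in(-.004,.004): L.append(circ(.022,zz)@Rt.T+t);co.append((0,0,255))
    Rm=Rmouth(MY)
    for b in box(-.012,.012,-.0465,.0465,-.034,0)+box(-.008,.008,-.0235,.0235,-.0001,0): L.append(b@Rm.T+mou);co.append((255,0,255))
    for c in('scene','top'):
        X,Y,_,_=rois[c]; im=cv2.imread(f'pics/{tag}{c}z.png'); cv2.imwrite(f'pics/{tag}{c}o.png',draw(im,c,L,X,Y,f,co))
    d=Rm.T@(t-mou); print('token in mouth frame mm',np.round(d*1e3,1),'time',monitor.state()['time'])
E
python3 - <<'E'
from look import *
need(MOU+MZ*.0785,RM)
r={'scene':(155,80,65,65),'top':(300,185,65,65)}
look('d',r,9); tokm('d',r,9)
print(monitor.state()['joint_pos'])
E
```

```text
row [-0.0002, -0.0014, -0.0006] [0.0028, -0.0023, -0.0023] mm 0.7738098779421759 deg 0.37154066770456695
token in mouth frame mm [ 1.9  1.2 72. ] time 9.6
[-0.7921809  -0.66895867  2.08037256  0.32416814  1.3631614   2.39218021]
```

View pics/dsceneo.png

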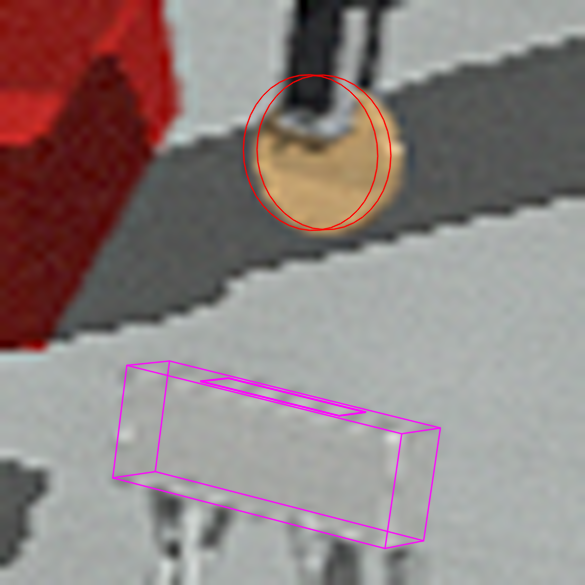

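View pics/dtopo.png

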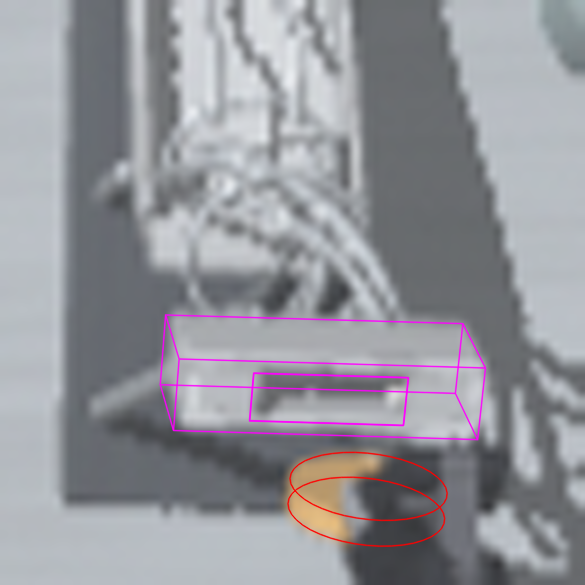

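```bash
python3 - <<'E'
from look import *
need(MOU+MZ*.0365-MYY*.0022,RM)
E
```

```text
row [0.0375, -0.0089, -0.0795] [0.0046, -0.0005, -0.0034] mm 44.174669920498786 deg 0.4947704479669219
```

>>> step_arm([
  [0.012,-0.009,-0.02,0.004,-0.001,-0.003,255],
  [0.024,-0.009,-0.045,0.004,-0.001,-0.003,255],
  [0.037,-0.009,-0.079,0.004,-0.001,-0.003,255],
  [0.037,-0.009,-0.079,0.004,-0.001,-0.003,255],
  [0.037,-0.009,-0.079,0.004,-0.001,-0.003,255],
])

```text
time: 10.1
tool_pos: [0.4499, -0.2123, 0.2876]
tool_rot: [0.166, -0.666, 0.706, -0.176]
contact_force: [-0.1, -0.0, -0.6]
gripper_width: 0.072
```

```bash
python3 - <<'E'
from look import *
r={'scene':(155,90,60,60),'top':(305,190,60,60)}
look('e',r,10); tokm('e',r,10,off=(-.0022,0,.0085))
need(MOU+MZ*.0365-MYY*.0022,RM)
E
```

```text
token in mouth frame mm [ 0.4 -0.7 29. ] time 10.2
row [0.0003, 0.0014, -0.0022] [0.0012, 0.0012, 0.0005] mm 1.3140171709710637 deg 0.15369447585595414
```

View pics/esceneo.png

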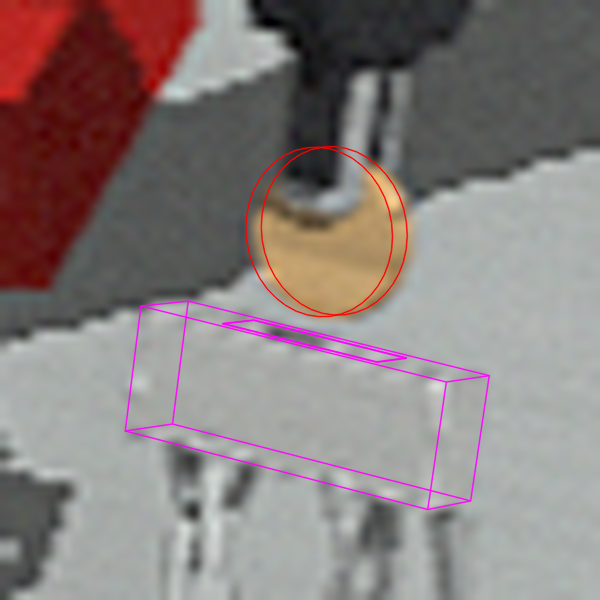

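View pics/etopo.png

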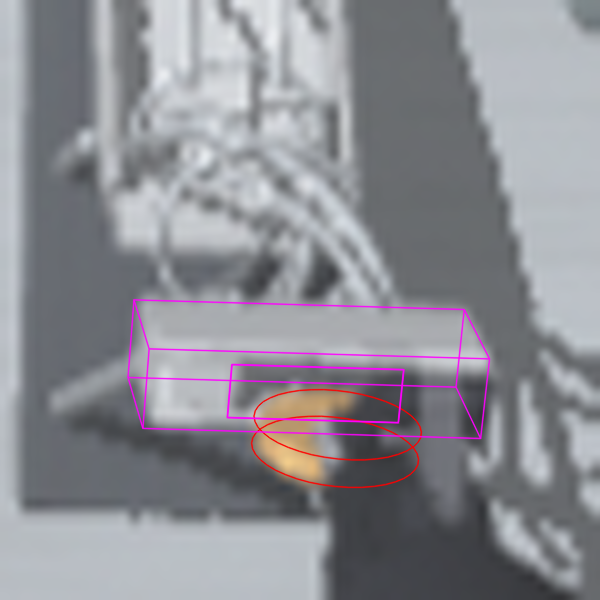

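View pics/escenez.png

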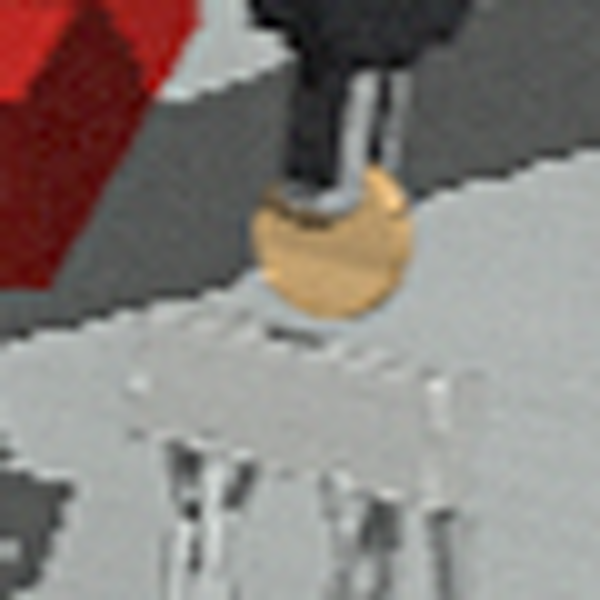

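View pics/etopz.png

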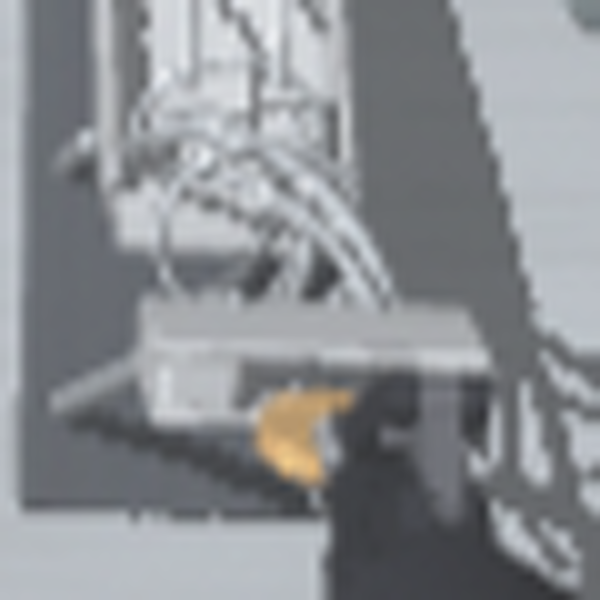

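>>> step_arm([
  [0.006,0,-0.011,0.001,0.001,0,255],
  [0.012,0,-0.022,0.001,0.001,0,255],
  [0.018,0,-0.034,0.001,0.001,0,255],
  [0.018,0,-0.034,0.001,0.001,0,255],
])

```text
time: 10.6
tool_pos: [0.4587, -0.2125, 0.2699]
tool_rot: [0.166, -0.666, 0.706, -0.175]
contact_force: [0.1, 0.3, 0.0]
gripper_width: 0.074
```

```bash
python3 - <<'E'
from look import *
r={'scene':(155,90,60,60),'top':(305,190,60,60)}
look('f',r,10); tokm('f',r,10,off=(-.0022,0,.0085)); print(monitor.state()['contact_force'])
E
```

```text
token in mouth frame mm [-0.5 -0.1  8.9] time 10.7
[-0.51897335  0.07706203 -0.50035185]
```

View pics/fscenez.png

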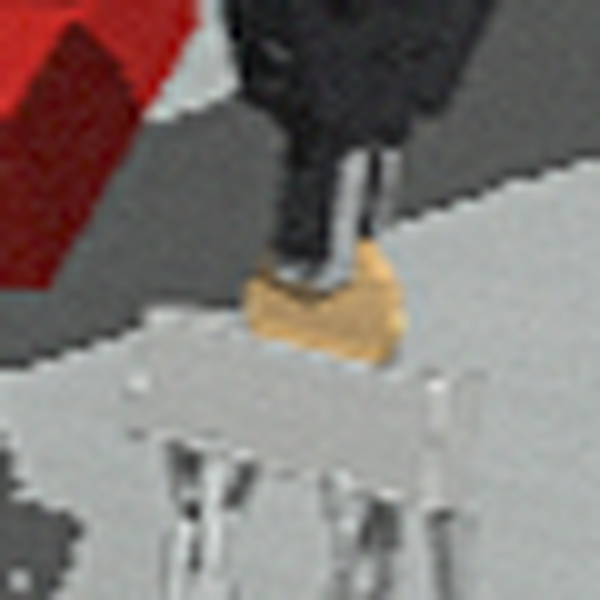

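View pics/ftopz.png

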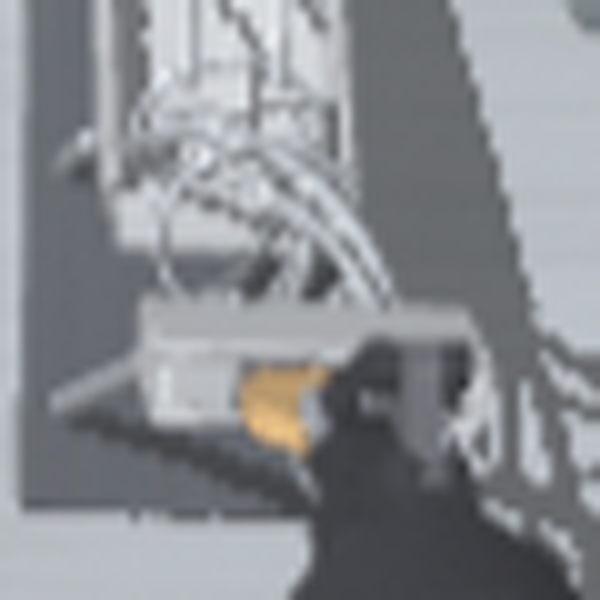

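>>> step_arm([
  [0.002,0,-0.004,0,0,0,255],
  [0.004,0,-0.007,0,0,0,255],
  [0.004,0,-0.007,0,0,0,255],
])

```text
time: 11.0
tool_pos: [0.4608, -0.2129, 0.2679]
tool_rot: [0.166, -0.666, 0.706, -0.176]
contact_force: [0.1, 0.2, 0.1]
gripper_width: 0.073
```

>>> step_arm([
  [0,0,0,0,0,0,225],
  [0,0,0,0,0,0,215],
  [0,0,0,0,0,0,205],
  [0,0,0,0,0,0,190],
  [0,0,0,0,0,0,180],
  [0,0,0,0,0,0,180],
])

```text
time: 11.6
tool_pos: [0.4608, -0.213, 0.2681]
tool_rot: [0.166, -0.666, 0.706, -0.176]
contact_force: [-1.0, -0.9, 0.4]
gripper_width: 0.293
```

```bash
python3 - <<'E'
from look import *
r={'scene':(155,90,60,60),'top':(305,190,60,60)}
look('g',r,10); tokm('g',r,10,off=(-.0022,0,.0085)); print(monitor.state()['contact_force'])
E
```

```text
token in mouth frame mm [-0.1 -0.1  5.2] time 11.7
[-0.2304939  -0.30439461 -0.41268775]
```

View pics/gscenez.png

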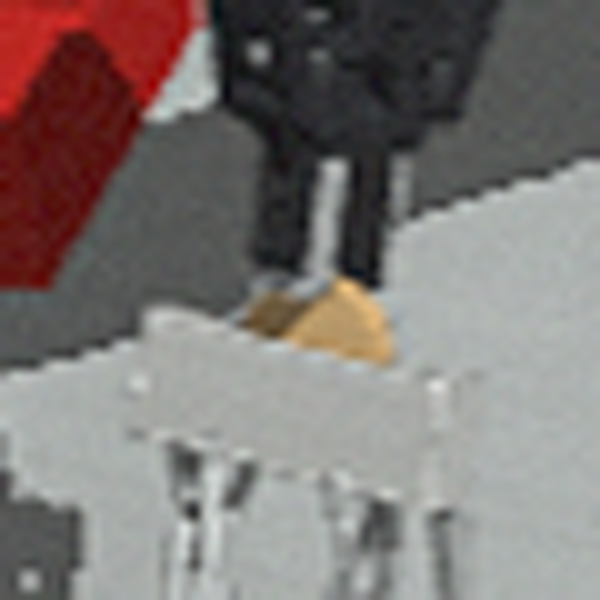

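View pics/gtopz.png

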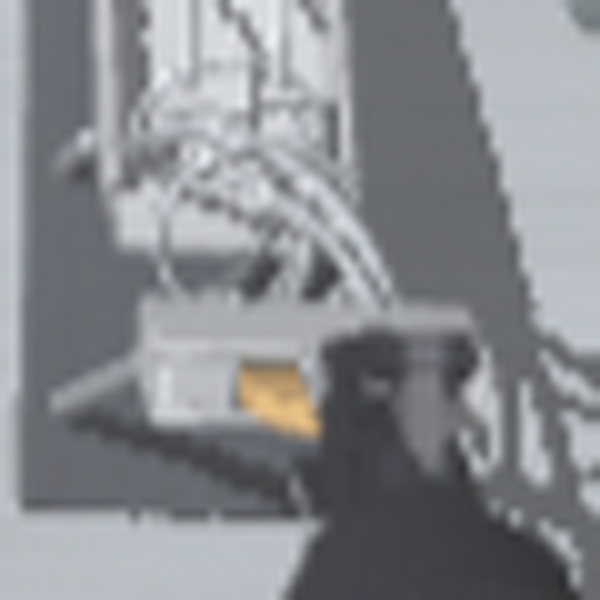

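```bash
python3 - <<'E'
from look import *
need(MOU+MZ*.032-MX*.002,RM); print(MZ,MX,MYY)
E
```

```text
row [-0.0202, 0.0058, 0.0305] [-0.0002, -0.0004, 0.0009] mm 18.50366847856034 deg 0.0845761737632089
[-0.46869309  0.02702467  0.88294759] [ 0.8814835  -0.05082602  0.46947156] [0.05756403 0.99834182 0.        ]
```

>>> step_arm([
  [-0.006,0,0.011,0,0,0,180],
  [-0.012,0.002,0.022,0,0,0,180],
  [-0.018,0.004,0.032,0,0,0,180],
  [-0.02,0.006,0.031,0,0,0.001,180],
  [-0.02,0.006,0.031,0,0,0.001,255],
  [-0.02,0.006,0.031,0,0,0.001,255],
  [-0.02,0.006,0.031,0,0,0.001,255],
  [-0.02,0.006,0.031,0,0,0.001,255],
])

```text
time: 12.5
tool_pos: [0.4508, -0.2099, 0.2833]
tool_rot: [0.166, -0.666, 0.706, -0.175]
contact_force: [0.9, 0.3, 1.0]
gripper_width: 0.001
```

```bash
python3 - <<'E'
from look import *
r={'scene':(155,90,60,60),'top':(305,190,60,60)}
look('i',r,10); print(monitor.state()['contact_force'],monitor.state()['gripper_width'])
p,R=cmd(); print('tcp in mouth mm',Rmouth(MY).T@(p-MOU)*1e3)
L=[MOU+Rmouth(MY)@np.array(v) for v in([0,0,0],[0,0,.03])]
p0=proj('scene',p); print(p0,proj('scene',MOU),proj('top',p))
E
```

```text
[ 1.48007337 -0.98705608  0.27696049] -0.0002826661900275537
tcp in mouth mm [-1.88950183  0.15024426 32.00624049]
[[188.00151524 111.58696185]] [[185.95614322 123.56855073]] [[337.90015907 234.52013411]]
```

View pics/iscenez.png

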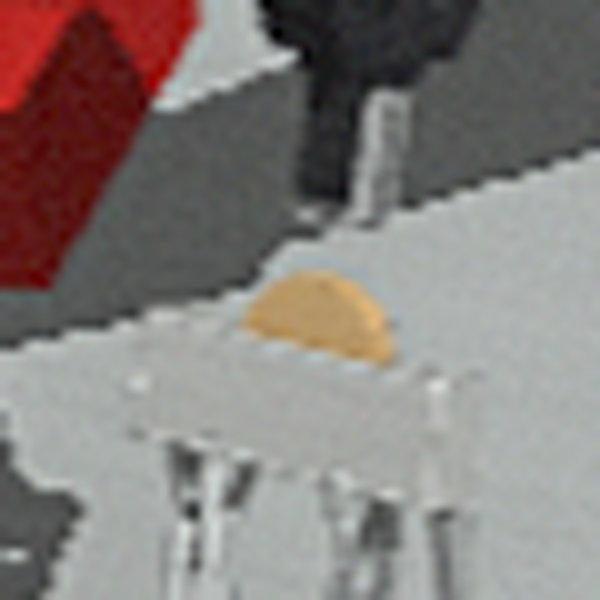

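View pics/itopz.png

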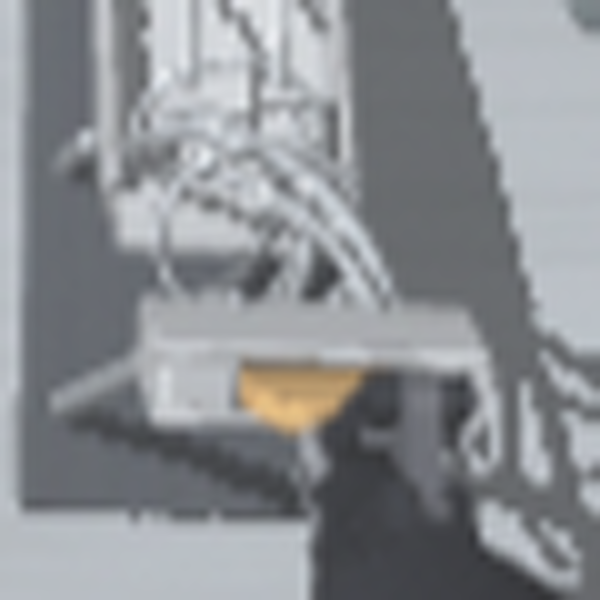

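>>> step_arm([
  [0.006,0,-0.011,0,0,0,255],
  [0.01,0,-0.019,0,0,0,255],
  [0.014,-0.001,-0.026,0,0,0,255],
  [0.016,-0.001,-0.03,0,0,0,255],
])

```text
time: 13.0
tool_pos: [0.4591, -0.2106, 0.2687]
tool_rot: [0.166, -0.666, 0.706, -0.176]
contact_force: [-3.2, 0.3, 3.0]
gripper_width: 0.002
```

>>> step_arm([
  [0.002,0,-0.0035,0,0,0,255],
  [0.004,0,-0.007,0,0,0,255],
  [0.006,0,-0.0105,0,0,0,255],
  [0.0075,0,-0.014,0,0,0,255],
])

```text
time: 13.4
tool_pos: [0.4626, -0.2103, 0.2612]
tool_rot: [0.166, -0.666, 0.706, -0.175]
contact_force: [-0.8, -0.6, 0.7]
gripper_width: 0.001
```

```bash
python3 - <<'E'
from look import *
r={'scene':(155,90,60,60),'top':(305,190,60,60)}
look('j',r,10); print(monitor.state()['contact_force'],monitor.state()['time'])
p,R=cmd(); print('tcp in mouth mm',Rmouth(MY).T@(p-MOU)*1e3)
E
```

```text
[-0.28755048 -0.57860627 -0.40702868] 13.5
tcp in mouth mm [-2.29167425  0.52121767  6.50632867]
```

View pics/jscenez.png

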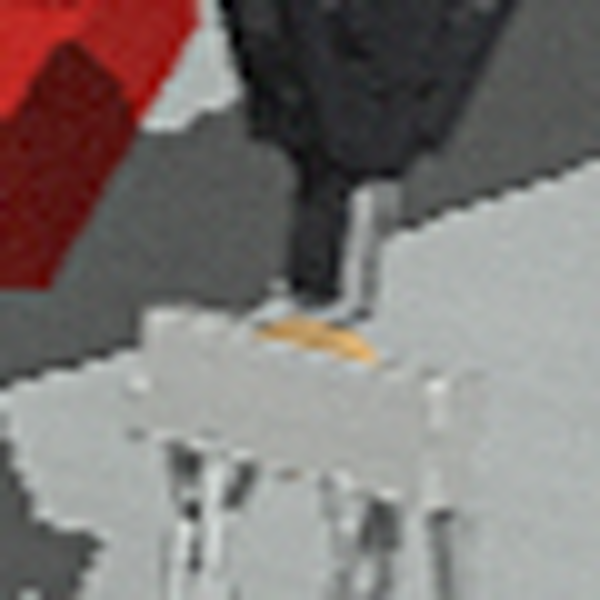

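View pics/jtopz.png

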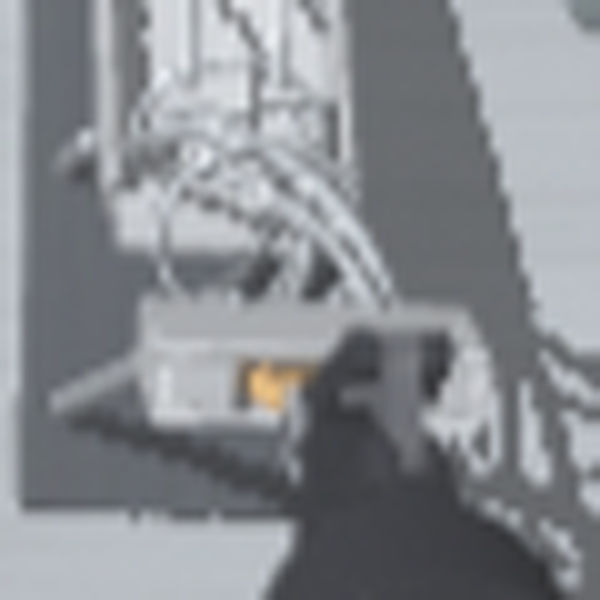

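Still in the slot, at the last of the catch. I'll push the remaining few millimetres.

>>> step_arm([
  [0.001,0,-0.002,0,0,0,255],
  [0.002,0,-0.0035,0,0,0,255],
  [0.003,0,-0.0055,0,0,0,255],
  [0.004,0,-0.0075,0,0,0,255],
  [0.004,0,-0.0075,0,0,0,255],
  [0.004,0,-0.0075,0,0,0,255],
])

```text
time: 14.1
tool_pos: [0.4646, -0.2104, 0.2577]
tool_rot: [0.166, -0.666, 0.706, -0.176]
contact_force: [-0.1, -0.3, -1.0]
gripper_width: 0.001
```

```bash
python3 - <<'E'
from look import *
r={'scene':(140,100,90,140),'top':(295,150,85,100)}
look('k',r,4); print(monitor.state()['contact_force'],monitor.state()['time'])
p,R=cmd(); print('tcp in mouth mm',Rmouth(MY).T@(p-MOU)*1e3)
a=[cv2.resize(cv2.imread(f'pics/k{c}z.png'),None,fx=1,fy=1) for c in('scene','top')]
h=max(i.shape[0] for i in a); cv2.imwrite('pics/km.png',np.hstack([cv2.copyMakeBorder(i,0,h-i.shape[0],0,0,0) for i in a]))
for c in('scene','top'): print(eyes.pinpoint('token_center',c))
E
```

```text
[ 0.24376907  0.25841249 -0.00704544] 14.2
tcp in mouth mm [-1.70834235  0.38239535  3.02467233]
[{'uv': [339.8, 220.8], 'p': 0.82}, {'uv': [283.0, 230.2], 'p': 0.82}, {'uv': [177.6, 191.5], 'p': 0.53}]
[{'uv': [236.6, 222.3], 'p': 0.67}, {'uv': [195.1, 244.7], 'p': 0.53}, {'uv': [325.0, 196.7], 'p': 0.5}]
```

View pics/km.png

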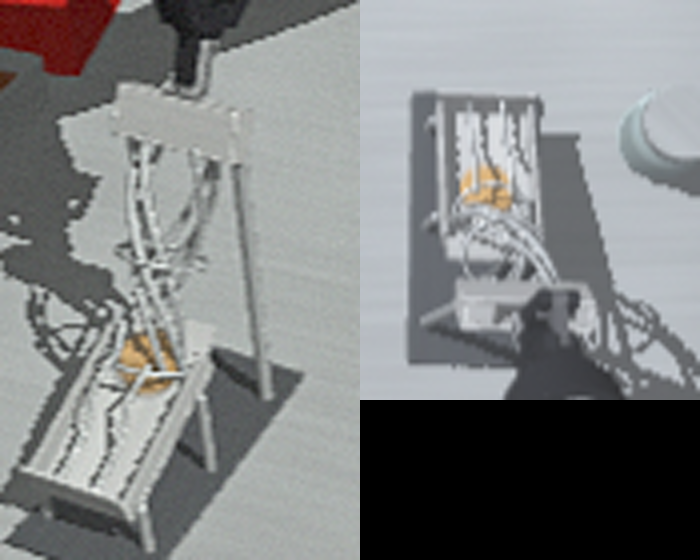

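>>> step_arm([
  [-0.02,0,0.04,0,0,0,255],
  [-0.05,0,0.1,0,0,0,255],
  [-0.09,0,0.18,0,0,0,255],
  [-0.12,0,0.25,0,0,0,255],
  [-0.12,0,0.28,0,0,0,255],
  [-0.12,0,0.28,0,0,0,255],
  [-0.12,0,0.28,0,0,0,255],
  [-0.12,0,0.28,0,0,0,255],
])

```text
time: 15.1
tool_pos: [0.4047, -0.21, 0.3946]
tool_rot: [0.166, -0.666, 0.706, -0.173]
contact_force: [-1.0, 0.2, -0.1]
gripper_width: -0.005
```

```bash
python3 - <<'E'
from look import *
r={'scene':(130,170,75,75),'top':(305,150,60,60)}
look('l',r,7); print(monitor.state()['contact_force'],monitor.state()['time'])
T=MOU+Rz(MY)@[.125,0,0]; T[2]=.064
Rq=Rz(MY)@Ry(np.radians(20)); t=T+Rq@[.039,0,.004]
for c in('scene','top'): print(c,eyes.pinpoint('token_center',c),'expect',proj(c,t))
a=[cv2.imread(f'pics/l{c}z.png') for c in('scene','top')]
L=[circ(.022,z)@Rq.T+t for z in(-.004,.004)]
for c in ('scene','top'):
    print([(c,n,[(round(q['p'],2),np.round(q['uv']).tolist()) for q in eyes.pinpoint(n,c)][:1]) for n in('sauce_bottle','shaker','chilli_jar')])
a=[cv2.resize(i,(400,400)) for i in a]; cv2.imwrite('pics/lm.png',np.hstack(a))
E
```

```text
[ 0.37343668 -0.48999307 -0.20205164] 15.2
scene [{'uv': [284.8, 228.6], 'p': 0.79}, {'uv': [340.6, 222.4], 'p': 0.69}, {'uv': [163.1, 215.7], 'p': 0.65}] expect [[164.22642154 217.03268186]]
top [{'uv': [193.8, 248.1], 'p': 0.8}, {'uv': [324.9, 182.8], 'p': 0.6}, {'uv': [233.0, 222.0], 'p': 0.53}, {'uv': [258.1, 174.3], 'p': 0.37}] expect [[324.61911218 183.46311861]]
[('scene', 'sauce_bottle', [(0.68, [399.0, 273.0])]), ('scene', 'shaker', [(0.88, [232.0, 267.0])]), ('scene', 'chilli_jar', [(0.65, [118.0, 217.0])])]
[('top', 'sauce_bottle', [(0.74, [143.0, 213.0])]), ('top', 'shaker', [(0.5, [259.0, 175.0])]), ('top', 'chilli_jar', [(0.73, [372.0, 182.0])])]
```

View pics/lm.png

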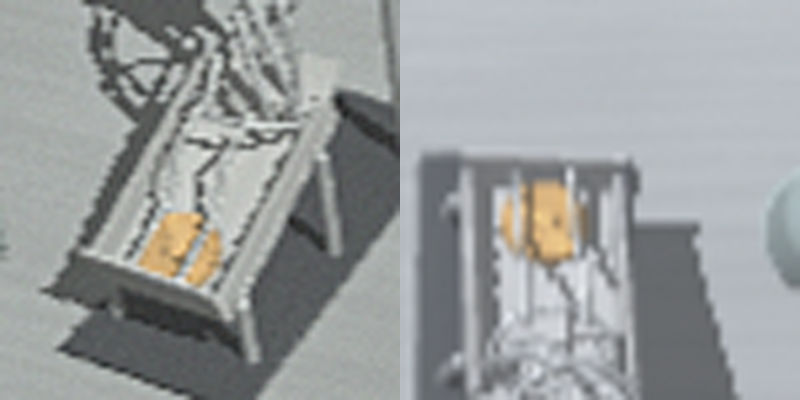

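The token lies flat against the tray's end stop, within about 2 px of the resting place I expected, and a stud-like mark shows on the upper face. The robot is clear and the bystanders have not moved. I'm handing in.

```bash
python3 - <<'E'
from h import *
print(manip.job_done())
E
```

```text
the job is handed in; nothing more can be done
None
```

The order is marked as served, and I handed the job in at about 15.5 s. No verdict was reported.

**What I did**
- **Grasp:** I took the small token from the stand by its free edge. The two larger tokens lying loose beside the stand were left alone.
- **Insertion:** I turned it half round so the stud faced the robot's side and set it in the mouth, where it rested with about 19 mm standing out.
- **Push:** With the fingers shut I pushed its upper edge past the catch. The force was about 4 N, and it dropped with the fingertips about 3 mm above the mouth.

**Last checks**
- **Token:** It slid down to the tray's end stop and lies flat. The networks placed it at (163.1, 215.7) in the scene camera and (324.9, 182.8) in the top camera; my model predicted (164.2, 217.0) and (324.6, 183.5). A stud-like mark shows on its upper face in the top picture, but the image is too coarse to prove it is the stud. It agrees with how I turned the token.
- **Bystanders and arm:** The shaker and jar were found within about 3 px of where they started. The bottle was compared only in the top camera, where it had not moved, because the scene camera missed it at the start. The arm was clear of everything, and the force reading was close to zero.

**Disagreement:** The two cameras differed by about 2 to 3 mm across the slot (y). I averaged them, and the token went into the slot without any contact force.

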